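# True a loose column with the assembly square and hold it

## Task

The column of the imaging stand has worked loose and leans. Take the blue assembly square up out of its spring clips, stand it on the base plate in line with the middle of the column and press it into the corner between plate and column until both its faces lie flat and the column is true; push the column with the square only, not with your hand, and disturb nothing else. Finish while still gripping the square and keeping it pressed down on the plate and against the column, so that a colleague can tighten the screws.

Things in the scene. Friction and masses are not known exactly. Their poses are not given: they have to be found in the camera images.
- square: blue L-shaped assembly square, 18 mm thick, 300 g, both legs 160 mm long outside and 32 mm wide. Origin: its outer corner (heel), mid-thickness, with a 3 mm relief notch. x runs along the lower leg to the toe, z up the upright leg. Faces that must touch: z = 0 (underside, on the plate) and x = 0 (on the column). Starts upright in the clips, underside 34 mm above the bench
- grip (a point): point inside the square's lower leg midway between the two clips, 105 mm from the heel and 18 mm above the leg's underside; the leg here is 18 mm across (y), its top edge is 32 mm above its underside. 82 mm of the leg is free between the clips
- rail: fixed aluminium tool rail 260 x 30 x 30 mm with two black spring clips, 14 mm long, 64 mm wide, tops 76 mm above the bench, 57 and 153 mm from the heel. Sprung rollers close over the leg's top edge: lifting straight up takes about 10 N besides the weight for the first 10 mm; clear once lifted 45 mm. Origin: middle of its underside; x along it, as the square's x; heel starts at x = -85 mm
- base_plate: aluminium base plate 300 x 200 x 12 mm of the stand, with a grid of small holes; fixed, its top 18 mm above the bench. Origin on the bench under its middle; x along the long side, pointing away from the column
- corner (a point): the corner to press into: point on the plate's top, at the middle of the line where the column's inner face meets the plate. x points along the plate away from the column, square to its inner face; y along that line; z up. The plate is free for 230 mm in front of it, except two small things near its long edges (over 40 mm from the middle line)
- column: aluminium T-slot column 40 x 40 mm, 200 mm tall with black cap, its loosened steel foot brackets (40 mm tall) on the three sides away from the corner. Origin at point corner, on the hinge line; x points out of its inner face, z up the column, so they tilt with the lean
- column_hinge (a joint): lean of the column about its inner bottom edge, rad: 0 upright, positive leaning towards the inside of the corner (towards the square); starts at 0.04 to 0.09, range -0.01 (stopped by the bracket behind it) to 0.12. It moves with friction (0.3 N m, about 2 N at the top of the square) and stays where it is left
- hex_key: T-handle hex key, red 75 mm handle, about 145 mm long, lying on the plate near its long edge
- spare_bracket: steel angle bracket 36 x 36 mm lying on the plate near the other edge
- camera_head: black camera with lens and clamp, taken off the stand, about 140 mm long, 55 mm tall, on the bench
- screw_tray: yellow open tray of screws, 110 x 75 x 35 mm
- wash_bottle: white bottle with blue cap, 72 mm across, 170 mm tall
- reagent_bottle: clear jar with blue cap, 68 mm across, 130 mm tall
- tip_box: grey and blue box of pipette tips, 122 x 84 x 77 mm
- tube_rack: orange rack of capped tubes, 100 x 210 mm, 88 mm tall
Mind the look-alikes: they are no part of the job. There is more than one size of the square; the job needs the largest.

How it is judged:
By the outcome, as a careful person would: the job done as asked, in the order asked, and still so for the second after the job is handed in, while the arm keeps its last pose, push and grip.
It also fails if it takes over 54 s, if anything falls off the work surface, if the arm or the gripper's body presses on something with over 40 N, if the wrist force passes 120 N, or if a joint passes its speed limit or range.

## Robot

A 7-joint arm with a two-finger parallel gripper is mounted at the origin on the work surface. World frame = base frame: x ahead of the robot, y to its left, z up, the work surface at z = 0. Lengths are in m, angles in rad, forces in N, time in s.
With the tool pointing down it reaches from about 0.35 to 0.775 m from the base axis. Payload 3.1 kg.
Tool frame: the origin (TCP) lies at the very end of the fingers, on their centre line; the grasp point (between the pads) lies 19 mm behind it; z points along the fingers, y is the direction in which the jaws open and shut (so a half turn about z gives the same grasp; the last joint's range is limited). The gripper opens to 85 mm and grips with 20 to 120 N. Pads are 22 mm wide; open, the fingers measure 114 mm over their backs; the gripper's body (76 mm by 85 mm) begins 54 mm behind the grasp point. The pads swing forward as they close: fully open they stand 13 mm farther back than shut.
Start: joints at [-0.042, 0.311, 0.014, 1.512, -0.004, 1.319, -0.027], TCP at [0.55, 0, 0.231] pointing down, gripper open.
Joint ranges: [-2.7, 2.7], [-0.3, 1.91], [-1.27, 1.3], [0.12, 2.57], [-1.44, 4.58], [0.2, 2.03], [-3.05, 3.05]. Speed limits (rad/s): [2.79, 2.79, 3.14, 3.14, 3.14, 3.14, 3.14].

## Interface

Orientations are given as [roll, pitch, yaw] about the fixed x, y, z axes, in that order (R = Rz(yaw) Ry(pitch) Rx(roll)).
In Python, from workcell import read_state, vision, ctrl gives the robot as it stands. The module is installed in compiled form; this text tells all that it offers.
- The arm moves only by the tool apply_moves, never from a script. Its argument "moves" is a list of rows, each an object with "linear": the shift along the tool's x, y, z in m, a list of three; "twist": the turn about the tool's z in degrees. A call has 1 to 8 rows; each row shifts and turns the commanded pose from where the row before left it, along the tool's axes as they then stand; what a row does not reach is not made up. A row lasts 1/12 s, in which the tool goes at most 41.7 mm and 7.16 degrees, less where a joint would pass 70% of its speed; a pose out of reach is approached as far as the arm can. A call with a gripper value outside its range is refused whole. "gripper" is the closure, from 0 (fully open) to 1 (shut), set as the call begins (left out, the last holds). The fingers move at their own pace and stop on an object; "grip_force" is the grip in N (left out, the last holds). Time passes only in rows, so rows that do not move let the fingers close. It gives the time, the measured TCP pose, the force and the opening at its end, in the units of the state.
- read_state(): the state, without advancing time (a new reading comes with each control period).
- vision.capture(name): name is "scene" or "side" or "wrist"; returns (picture, depth): 480x640x3 uint8, red, green, blue; 480x640 float32, m along the optical axis (not along the pixel's ray), 0 where there is no reading.
- vision.get_calibration(name): a dict with "fx", "fy", "cx", "cy" (pixels), "R" (3x3) and "t" (3): a world point X has camera coordinates R X + t. Camera axes: x right, y down, z forward; pixel columns grow to the right and rows downward; lengths in m; the calibration is good to about 2 mm. A picture is of the moment at which its call begins: read the wrist's pose just before it. get_calibration takes no time and is no camera call; for the wrist camera it gives the pose at the moment of the call.
- ctrl.close_job(): hands the job in, once; it reports no verdict.
The state is a dict: "time_s": time; "joints": joint angles; "joint_velocities": joint speeds; "effort": joint torques, N m; "tool_pos": TCP position; "tcp_rot": TCP orientation; "wrist_force": force on the tool from outside, world axes, zero at the start; "wrist_torque": the same for the moment, N m; "grip_width": opening from 0.0 (shut) to 1.0 (fully open).
Only numpy, scipy, OpenCV 4.12 (cv2) and the standard library are available. Lean on these libraries where they do the work, as an engineer would, in place of code of your own. Each camera call takes 0.05 s, during which the arm holds its last target.

## Working session

There is one attempt and no reset: what is moved stays moved. The work goes in short steps, Python scripts to look and compute and a tool call to move; the robot and the scene stay as the last step left them, time stands still between calls to the robot, and variables do not carry over. Pictures are saved under pics/ and viewed, and the job is handed in when it is done.

Besides the shell and the picture viewer there is one more tool, called after "Emit:" as name(argument=value, ...), one argument or row to a line, values as JSON. apply_moves: Moves the arm, as the interface text tells. Its arguments: {"type":"object","properties":{"moves":{"type":"array","items":{"type":"object","properties":{"linear":{"type":"array","items":{"type":"number"}},"twist":{"type":"number"}}}},"gripper":{"type":"number"},"grip_force":{"type":"number"}},"required":["moves"]}

```bash
mkdir -p pics
cat > h.py <<'E'
import numpy as np, cv2
from workcell import read_state, vision, ctrl
def cap(n,f=None):
    c=vision.get_calibration(n); p,d=vision.capture(n)
    if f: cv2.imwrite('pics/'+f,p[:,:,::-1])
    return p,d,c
def pts(d,c):
    v,u=np.mgrid[0:480,0:640]
    P=np.stack([(u-c['cx'])/c['fx']*d,(v-c['cy'])/c['fy']*d,d],-1)
    return (P-np.array(c['t']))@np.array(c['R'])
def ray(c,u,v,z):
    R=np.array(c['R']);o=-R.T@np.array(c['t']);w=R.T@np.array([(u-c['cx'])/c['fx'],(v-c['cy'])/c['fy'],1.])
    return o+w*(z-o[2])/w[2]
def proj(c,X):
    q=np.array(c['R'])@np.array(X)+np.array(c['t']);return q[0]/q[2]*c['fx']+c['cx'],q[1]/q[2]*c['fy']+c['cy']
E
python3 - <<'E'
from h import *
for n in ['scene','side','wrist']:
    p,d,c=cap(n,n+'0.png'); np.savez(n+'0.npz',p=p,d=d,**c)
    R=np.array(c['R']);print(n,c['fx'],(-R.T@np.array(c['t'])).round(3),R[2].round(2))
print(read_state())
E
```

```text
scene 446.4631282135972 [1.548 0.107 0.751] [-0.81 -0.14 -0.56]
side 508.5206910463052 [ 0.34  -0.899  0.651] [ 0.2   0.81 -0.55]
wrist 335.76783923504286 [0.549 0.074 0.372] [-0.   -0.29 -0.96]
{'time_s': 0.15, 'joints': array([-0.04171848,  0.31153962,  0.0140386 ,  1.51267616, -0.00441417,
        1.31920924, -0.0272001 ]), 'joint_velocities': array([-1.01795129e-03, -2.20049646e-03,  4.18094239e-04, -5.46269200e-03,
        9.58837708e-04, -6.34362360e-05,  3.92714910e-04]), 'effort': array([ 9.77451273e-04, -3.80270755e+01,  1.46461059e-01, -2.30848163e+01,
        1.21757569e-02,  9.70373891e-03, -3.15462728e-05]), 'tool_pos': array([5.49449411e-01, 8.09166199e-06, 2.30477096e-01]), 'tcp_rot': array([-3.13979291e+00,  7.88015975e-05,  1.57084528e+00]), 'wrist_force': array([-0.9307025 , -0.07193953, -0.20924994]), 'wrist_torque': array([-0.01730285, -0.05179519, -0.04967901]), 'grip_width': 1.0030044210976399}
```

View pics/scene0.png

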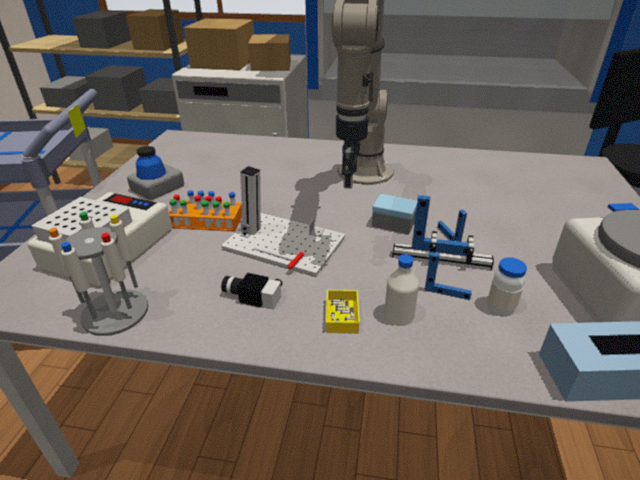

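View pics/side0.png

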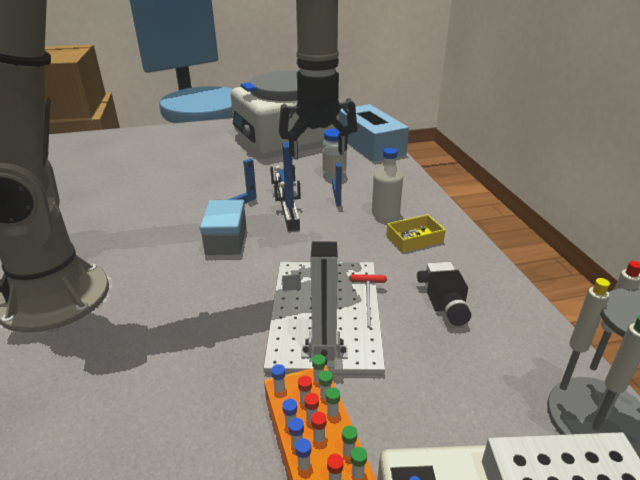

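View pics/wrist0.png

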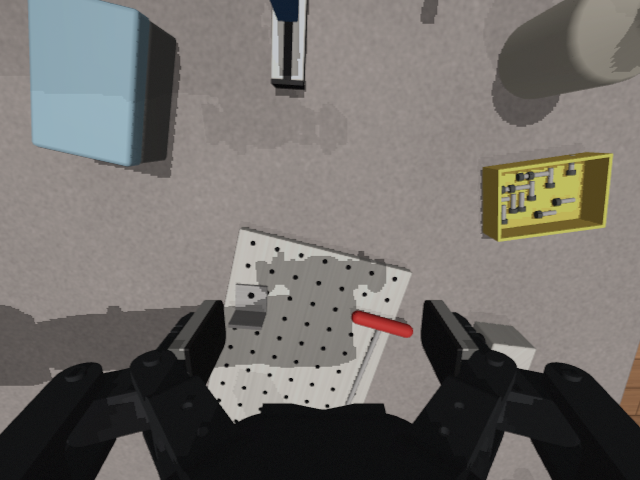

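The scene view shows the big square upright in the rail at about (420,200)–(470,260) with its heel towards the column. The smaller look-alikes stand at (460,225) and (440,275), and the column is at (250,200). Next I'll measure with depth.

Run:
```python
from h import *
# top-down map merged
S=1000; x0,y0=0.35,-0.45
H=np.zeros((600,800,3),np.uint8);Z=np.full((600,800),-1.)
for n in ['scene','side','wrist']:
    f=np.load(n+'0.npz');d=f['d'];P=pts(d,f);p=f['p']
    hsv=cv2.cvtColor(p,cv2.COLOR_RGB2HSV)
    b=(hsv[...,0]>100)&(hsv[...,0]<125)&(hsv[...,1]>130)&(hsv[...,2]>30)&(d>0)
    m=(d>0)&(P[...,2]<.3)
    for (x,y,z),col in zip(P[m],p[m]):
        i=int((x-x0)*1000);j=int((y-y0)*1000)
        if 0<=i<600 and 0<=j<800 and z>Z[i,j]: Z[i,j]=z;H[i,j]=col[::-1]
    bb=b&(P[...,0]>.2)&(P[...,0]<.9)&(P[...,1]>0)&(P[...,1]<.5)&(P[...,2]<.25)
    Q=P[bb];print(n,len(Q))
    lab,L,st,ce=cv2.connectedComponentsWithStats(bb.astype(np.uint8))
    for k in range(1,lab):
        if st[k,4]>40:
            q=P[L==k];print(st[k],q.min(0).round(3),q.max(0).round(3))
cv2.imwrite('pics/map.png',H)
sc=cv2.imread('pics/scene0.png')[180:330,360:560];cv2.imwrite('pics/sc1.png',cv2.resize(sc,None,fx=4,fy=4,interpolation=2))
sc=cv2.imread('pics/side0.png')[120:300,180:420];cv2.imwrite('pics/si1.png',cv2.resize(sc,None,fx=3.3,fy=3.3,interpolation=2))
```

```text
scene 2420
[ 412  196   59  103 1163] [0.515 0.172 0.001] [0.676 0.319 0.196]
[435 210  34  45 670] [0.356 0.233 0.001] [0.557 0.32  0.115]
[399 254  15  14 174] [0.529 0.135 0.005] [0.778 0.181 0.173]
[499 258  28  19 413] [0.663 0.362 0.117] [0.72  0.419 0.134]
side 423
[324 129  16  12 149] [0.659 0.359 0.114] [0.7   0.423 0.134]
[383 148  14  10 116] [0.742 0.129 0.157] [0.773 0.164 0.172]
wrist 486
[271   0  27  22 486] [0.51  0.171 0.037] [0.527 0.185 0.086]
```

View pics/map.png

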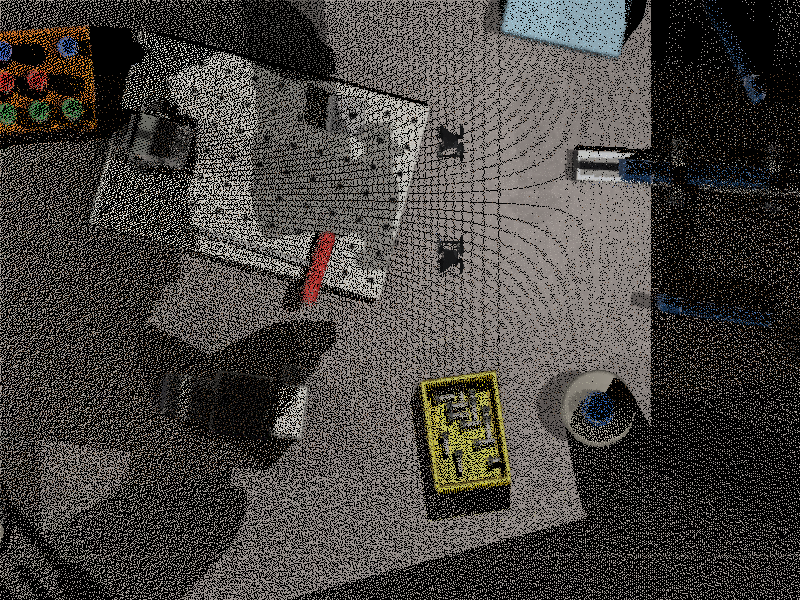

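View pics/sc1.png

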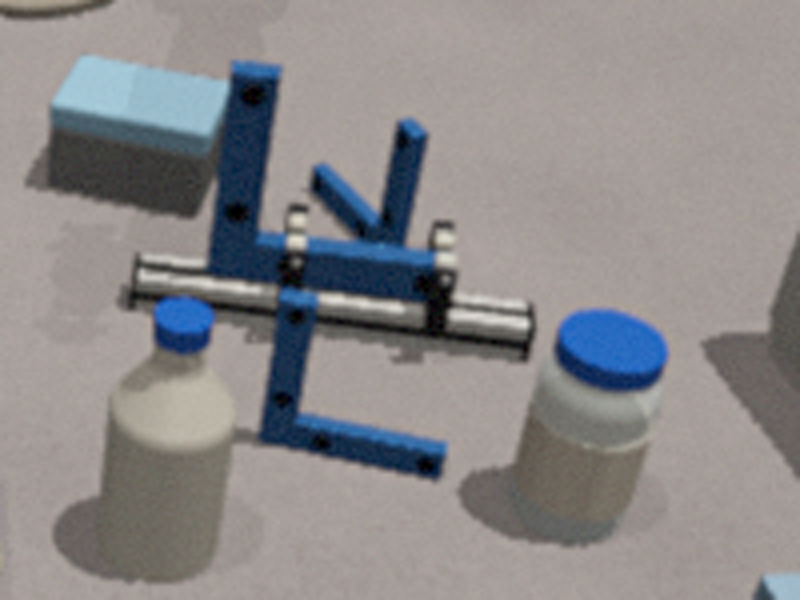

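View pics/si1.png

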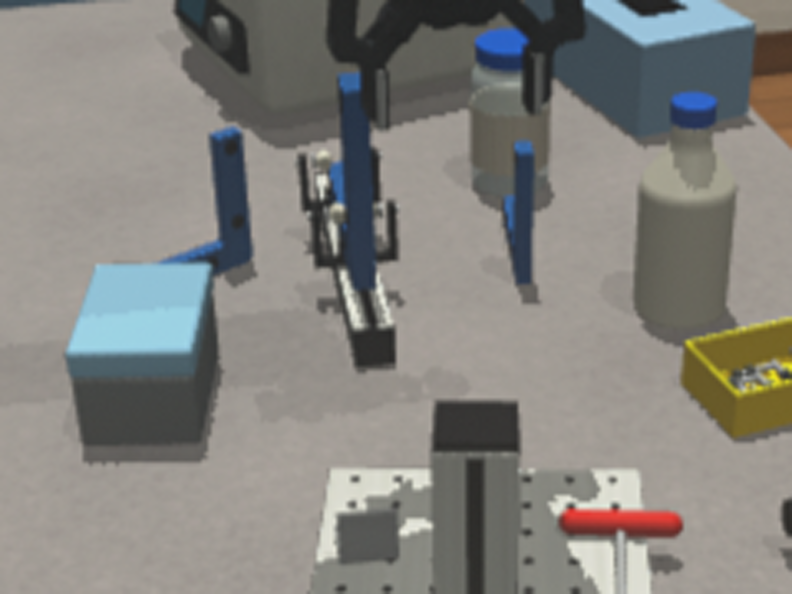

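The map puts the rail along +y at x≈0.52, and the fingers have room on both sides of it. I'll move the camera over it for a fine measurement.

Emit:
apply_moves(
  moves=[
    {"linear": [0.02, -0.003, -0.003]},
    {"linear": [0.03, -0.004, -0.003]},
    {"linear": [0.03, -0.004, -0.003]},
    {"linear": [0.03, -0.004, -0.003]},
    {"linear": [0.03, -0.004, -0.003]},
    {"linear": [0.03, -0.004, -0.003]},
    {"linear": [0.02, -0.003, -0.002]},
    {"linear": [0, 0, 0]},
  ],
  gripper=0,
  grip_force=100,
)

```text
validation failed for argument at $.mo...
```

Run:
```python
from h import *
s=read_state();print(s['tool_pos'],s['tcp_rot'],s['joints'])
p,d,c=cap('wrist','w1.png');np.savez('w1.npz',p=p,d=d,**c)
```

```text
[5.49449411e-01 8.09166199e-06 2.30477096e-01] [-3.13979291e+00  7.88015975e-05  1.57084528e+00] [-0.04171848  0.31153962  0.0140386   1.51267616 -0.00441417  1.31920924
 -0.0272001 ]
```

View pics/w1.png

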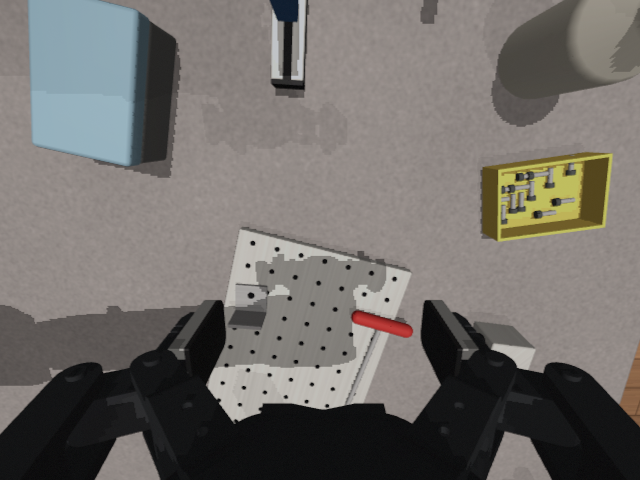

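Validation rejected the call and the arm did not move. The rows probably need twist as well.

Emit:
apply_moves(
  moves=[
    {"linear": [0.02, -0.003, -0.003], "twist": 0},
    {"linear": [0.03, -0.004, -0.003], "twist": 0},
    {"linear": [0.03, -0.004, -0.003], "twist": 0},
    {"linear": [0.03, -0.004, -0.003], "twist": 0},
    {"linear": [0.03, -0.004, -0.003], "twist": 0},
    {"linear": [0.03, -0.004, -0.003], "twist": 0},
    {"linear": [0.02, -0.003, -0.002], "twist": 0},
    {"linear": [0.0, 0.0, 0.0], "twist": 0},
  ],
  gripper=0,
  grip_force=100,
)

```text
time_s: 0.87
tool_pos: [0.5219, 0.1975, 0.2515]
tcp_rot: [-3.141, -0.005, 1.581]
wrist_force: [-0.1, 1.3, -0.0]
grip_width: 0.995
```

Run:
```python
from h import *
s=read_state();print(s['tool_pos'],s['tcp_rot'],s['joints'])
p,d,c=cap('wrist','w2.png');np.savez('w1.npz',p=p,d=d,**c)
```

```text
[0.52186221 0.19753408 0.25145379] [-3.14059636 -0.00511635  1.58130995] [-0.32183141  0.32048782 -0.090469    1.45012164  0.02383524  1.37120087
 -0.4019002 ]
```

View pics/w2.png

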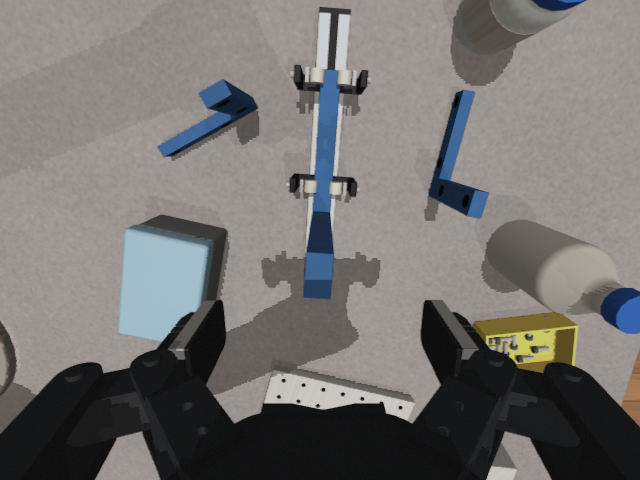

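The wrist view shows the rail far end at (335,12), the clips at (330,78) and (323,185), and the upright's top at (318,278). I'll take the leg's top-edge line from the mask.

Run:
```python
from h import *
f=np.load('w1.npz');p=f['p'];d=f['d'];P=pts(d,f)
hsv=cv2.cvtColor(p,cv2.COLOR_RGB2HSV)
b=(hsv[...,0]>98)&(hsv[...,0]<125)&(hsv[...,1]>110)
n,L,st,ce=cv2.connectedComponentsWithStats(b.astype(np.uint8))
for k in range(1,n):
    if st[k,4]>60: print(k,st[k],hsv[L==k].mean(0).round())
# leg top: rows 95..170 and edges
def edges(rows,z):
    M=[]
    for v in rows:
        u=np.where(b[v,290:350])[0]
        if len(u)==0: continue
        u=u+290
        a=ray(f,u.min()-.5,v,z);e=ray(f,u.max()+.5,v,z);M.append([*((a+e)/2)[:2],e[0]-a[0]])
    return np.array(M)
M=edges(list(range(100,165)),0.066);print('leg width',M[:,2].mean(),np.median(M[:,2]))
k=np.polyfit(M[:,1],M[:,0],1);print('leg x=',k,'at y .17,.27',np.polyval(k,[.17,.27]))
M=edges(list(range(258,275)),0.194);print('top',M.mean(0))
for q in [(L>0)&(P[...,2]>.185)&(P[...,0]>.5)&(P[...,0]<.55), (P[...,2]>.06)&(P[...,2]<.072)&b&(abs(P[...,0]-.52)<.03)]:
    Q=P[q&(d>0)];print(len(Q),np.percentile(Q,[1,50,99],axis=0).round(4).tolist())
# depth in column of leg center
for v in range(0,310,10):
    u=int(round(330-(v-70)*0.05));print(v,u,P[v,u].round(3),p[v,u],end=' | ')
# clips: points z 0.06-0.08
```

```text
1 [533   0  52  10 364] [110. 181.  80.]
2 [ 304   69   37  230 4490] [107. 150. 127.]
3 [ 158   80   99   77 2452] [107. 151. 108.]
4 [ 429   90   60  128 2814] [107. 151. 101.]
6 [ 601  288   39   46 1419] [109. 179. 123.]
leg width 0.016656099381522193 0.01665916849864546
leg x= [0.06150135 0.50662685] at y .17,.27 [0.51708208 0.52323222]
top [0.51868102 0.19457959 0.01756035]
1317 [[0.51, 0.1724, 0.186], [0.5184, 0.1897, 0.1931], [0.5273, 0.2037, 0.1945]]
2403 [[0.5124, 0.2039, 0.0638], [0.5233, 0.2716, 0.0655], [0.5331, 0.3293, 0.0676]]
0 334 [0.53  0.407 0.   ] [156 148 144] | 10 333 [0.529 0.388 0.03 ] [56 54 55] | 20 332 [0.528 0.38  0.029] [52 51 52] | 30 332 [0.528 0.372 0.029] [52 50 52] | 40 332 [0.528 0.364 0.029] [53 52 52] | 50 331 [0.528 0.355 0.029] [53 51 51] | 60 330 [0.527 0.346 0.029] [53 52 52] | 70 330 [0.526 0.331 0.066] [ 68 111 159] | 80 330 [0.526 0.323 0.066] [ 67 108 157] | 90 329 [0.526 0.314 0.067] [ 68 110 160] | 100 328 [0.525 0.306 0.066] [ 67 109 156] | 110 328 [0.525 0.298 0.064] [ 66 107 156] | 120 328 [0.525 0.289 0.066] [ 66 107 156] | 130 327 [0.524 0.28  0.066] [ 59  98 144] | 140 326 [0.523 0.272 0.066] [ 65 105 154] | 150 326 [0.524 0.262 0.065] [ 59  97 143] | 160 326 [0.524 0.253 0.065] [ 63 102 149] | 170 325 [0.523 0.244 0.066] [ 63 104 151] | 180 324 [0.522 0.234 0.066] [ 65 104 152] | 190 324 [0.522 0.225 0.064] [ 65 106 153] | 200 324 [0.522 0.215 0.066] [ 65 106 153] | 210 323 [0.521 0.205 0.065] [ 59  96 142] | 220 322 [0.521 0.203 0.103] [26 44 68] | 230 322 [0.521 0.203 0.137] [26 44 67] | 240 322 [0.521 0.203 0.166] [24 42 66] | 250 321 [0.52  0.203 0.187] [26 44 68] | 260 320 [0.52  0.198 0.193] [ 63 101 148] | 270 320 [0.52  0.192 0.194] [ 62 101 147] | 280 320 [0.52  0.184 0.192] [36 62 94] | 290 319 [0.519 0.178 0.193] [38 63 95] | 300 318 [ 0.516  0.073 -0.002] [102  96  93] |
```

The leg top measured at z=0.066, the upright top at 0.194 and the length at 160 mm, all as they should be. The grip point is (0.5236, 0.277), and the square's x axis has yaw 86.5°.

Emit:
apply_moves(
  moves=[
    {"linear": [0.02, 0.0, 0.0], "twist": 2.05},
    {"linear": [0.03, 0.0, 0.0], "twist": 2.05},
    {"linear": [0.03, -0.002, 0.0], "twist": 0},
    {"linear": [0.0, 0.0, 0.02], "twist": 0},
    {"linear": [0.0, 0.0, 0.03], "twist": 0},
    {"linear": [0.0, 0.0, 0.03], "twist": 0},
    {"linear": [0.0, 0.0, 0.02], "twist": 0},
    {"linear": [0.0, 0.0, 0.0], "twist": 0},
  ],
)

```text
time_s: 1.58
tool_pos: [0.5224, 0.2658, 0.1456]
tcp_rot: [-3.132, 0.008, 1.497]
wrist_force: [-1.9, -0.7, -0.5]
grip_width: 1.003
```

```bash
cat > rel.py <<'E'
from h import *
import sys
from scipy.spatial.transform import Rotation as Ro
def rel(T,yaw=None):
    s=read_state();R=Ro.from_euler('xyz',s['tcp_rot']).as_matrix()
    print('t',round(s['time_s'],2),'pos',s['tool_pos'].round(4),'rpy deg',np.degrees(s['tcp_rot']).round(2),'F',s['wrist_force'].round(2),'M',s['wrist_torque'].round(2),'w',round(s['grip_width'],3))
    if T is not None:print('tool shift mm',(R.T@(np.array(T)-s['tool_pos'])*1000).round(1))
    if yaw is not None: print('twist',round(np.degrees(s['tcp_rot'][2])-yaw,2))
E
python3 - <<'E'
from rel import *
rel([.5236,.277,.041],86.48)
E
```

```text
t 1.58 pos [0.5224 0.2658 0.1456] rpy deg [-179.47    0.45   85.76] F [-1.9  -0.68 -0.52] M [-0.03  0.07  0.02] w 1.003
tool shift mm [ 12.1   1.3 104.5]
twist -0.72
```

Emit:
apply_moves(
  moves=[
    {"linear": [0.0, 0.0, 0.0], "twist": 0},
    {"linear": [0.0, 0.0, 0.0], "twist": 0},
  ],
)

```text
time_s: 1.75
tool_pos: [0.5267, 0.2695, 0.1528]
tcp_rot: [3.139, -0.001, 1.498]
wrist_force: [0.4, -0.1, -0.1]
grip_width: 1.003
```

Run:
```python
from rel import *
rel([.5236,.277,.041],86.48)
p,d,c=cap('wrist','w3.png');np.savez('w3.npz',p=p,d=d,**c)
```

```text
t 1.75 pos [0.5267 0.2695 0.1528] rpy deg [ 1.7985e+02 -5.0000e-02  8.5820e+01] F [ 0.42 -0.14 -0.13] M [-0.02  0.03 -0.01] w 1.003
tool shift mm [  7.1  -3.9 111.8]
twist -0.66
```

View pics/w3.png

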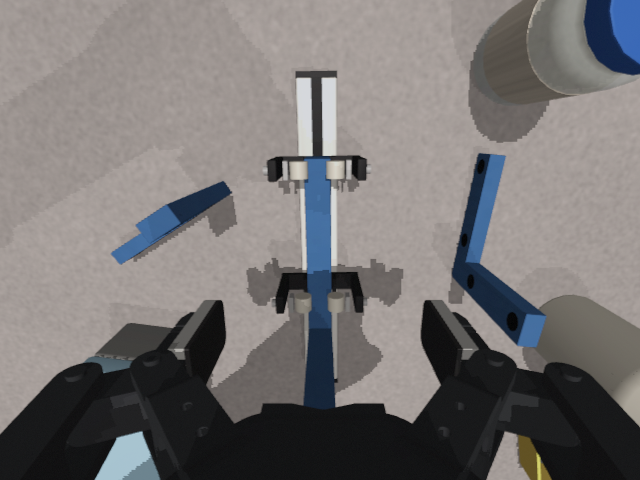

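The leg runs centrally at (318,230), between clips at rows 170 and 285. I'll remeasure from this nearer view.

Run:
```python
from rel import *
f=np.load('w3.npz');p=f['p'];d=f['d'];P=pts(d,f)
hsv=cv2.cvtColor(p,cv2.COLOR_RGB2HSV)
b=(hsv[...,0]>98)&(hsv[...,0]<125)&(hsv[...,1]>110)
M=[]
for v in range(190,265):
    u=np.where(b[v,280:350])[0]+280
    a=ray(f,u.min()-.5,v,.066);e=ray(f,u.max()+.5,v,.066);M.append([*((a+e)/2)[:2],e[0]-a[0]])
M=np.array(M);k=np.polyfit(M[:,1],M[:,0],1);print(M[:,2].mean(),k,np.polyval(k,.277),90-np.degrees(np.arctan(k[0])))
m=b&(abs(P[...,2]-.066)<.003)&(abs(P[...,0]-.525)<.03);print(P[m][:,1].max(),P[m][:,1].min())
# dark clip points
m=(P[...,2]>.06)&(P[...,2]<.09)&~b&(abs(P[...,0]-.525)<.04)
v,u=np.where(m);y=P[m][:,1];print(np.histogram(y,bins=np.arange(.18,.34,.005)))
rel([.5236,.277,.041],86.48)
```

```text
0.016795381717085795 [0.05660831 0.50807039] 0.5237508883138494 86.76004086684624
0.3315929298911972 0.20266979050703735
(array([  0,   0,   0,   0,  37,   5,   6,   7, 173, 427, 629, 154,   0,
         0,   0,  11,   7,   8,  13,  12,  11,  12,  14,  15,  17,  10,
         7, 172, 603, 605, 128,   0]), array([0.18 , 0.185, 0.19 , 0.195, 0.2  , 0.205, 0.21 , 0.215, 0.22 ,
       0.225, 0.23 , 0.235, 0.24 , 0.245, 0.25 , 0.255, 0.26 , 0.265,
       0.27 , 0.275, 0.28 , 0.285, 0.29 , 0.295, 0.3  , 0.305, 0.31 ,
       0.315, 0.32 , 0.325, 0.33 , 0.335, 0.34 ]))
t 1.8 pos [0.5269 0.27   0.1534] rpy deg [ 1.7979e+02 -1.0000e-01  8.5840e+01] F [-0.03  0.24  0.57] M [0.04 0.02 0.04] w 1.006
tool shift mm [  6.5  -4.2 112.4]
twist -0.64
```

Emit:
apply_moves(
  moves=[
    {"linear": [0.006, -0.004, 0.0], "twist": -0.8},
    {"linear": [0.0, 0.0, 0.02], "twist": 0},
    {"linear": [0.0, 0.0, 0.02], "twist": 0},
    {"linear": [0.0, 0.0, 0.02], "twist": 0},
    {"linear": [0.0, 0.0, 0.02], "twist": 0},
    {"linear": [0.0, 0.0, 0.01], "twist": 0},
    {"linear": [0.0, 0.0, 0.0], "twist": 0},
    {"linear": [0.0, 0.0, 0.0], "twist": 0},
  ],
)

```text
time_s: 2.47
tool_pos: [0.522, 0.2769, 0.0621]
tcp_rot: [3.141, -0.001, 1.514]
wrist_force: [0.3, 1.2, 0.8]
grip_width: 1.0
```

Run:
```python
from rel import *
rel([.5238,.2775,.041],86.6)
```

```text
t 2.47 pos [0.522  0.2769 0.0621] rpy deg [ 1.7996e+02 -4.0000e-02  8.6740e+01] F [0.34 1.2  0.84] M [-0.    0.01  0.01] w 1.0
tool shift mm [ 0.7  1.8 21.1]
twist 0.14
```

Emit:
apply_moves(
  moves=[
    {"linear": [0.0, 0.0015, 0.01], "twist": 0},
    {"linear": [0.0, 0.0, 0.011], "twist": 0},
    {"linear": [0.0, 0.0, 0.0], "twist": 0},
    {"linear": [0.0, 0.0, 0.0], "twist": 0},
  ],
)

```text
time_s: 2.8
tool_pos: [0.5226, 0.2759, 0.0395]
tcp_rot: [-3.14, 0.001, 1.513]
wrist_force: [0.1, 0.2, 0.3]
grip_width: 1.001
```

Run:
```python
from rel import *
rel([.5238,.2775,.041],86.6)
```

```text
t 2.8 pos [0.5226 0.2759 0.0395] rpy deg [-1.7991e+02  6.0000e-02  8.6700e+01] F [0.14 0.24 0.3 ] M [ 0.01  0.01 -0.01] w 1.001
tool shift mm [ 1.7  1.1 -1.5]
twist 0.1
```

Emit:
apply_moves(
  moves=[
    {"linear": [0.001, 0.001, -0.0015], "twist": 0},
    {"linear": [0.0, 0.0, 0.0], "twist": 0},
    {"linear": [0.0, 0.0, 0.0], "twist": 0},
    {"linear": [0.0, 0.0, 0.0], "twist": 0},
    {"linear": [0.0, 0.0, 0.0], "twist": 0},
    {"linear": [0.0, 0.0, 0.0], "twist": 0},
    {"linear": [0.0, 0.0, 0.0], "twist": 0},
    {"linear": [0.0, 0.0, 0.0], "twist": 0},
  ],
  gripper=1,
  grip_force=100,
)

```text
time_s: 3.47
tool_pos: [0.5243, 0.2773, 0.0422]
tcp_rot: [3.141, -0.0, 1.513]
wrist_force: [-0.4, -0.5, 3.0]
grip_width: 0.193
```

Run:
```python
from rel import *
rel([.5238,.2775,.041],86.6)
p,d,c=cap('wrist','w4.png');cap('scene','s4.png')
```

```text
t 3.47 pos [0.5243 0.2773 0.0422] rpy deg [ 1.7998e+02 -1.0000e-02  8.6710e+01] F [-0.37 -0.48  3.03] M [-0.13  0.2   0.02] w 0.193
tool shift mm [ 0.2 -0.5  1.2]
twist 0.11
```

View pics/w4.png

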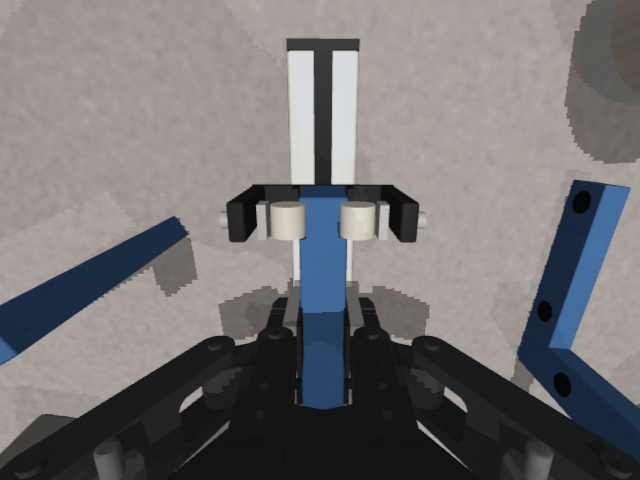

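The fingers are shut on the leg between the clips, at opening 0.193 (about 16–18 mm). Next I'll lift straight up.

Emit:
apply_moves(
  moves=[
    {"linear": [0.0, 0.0, -0.004], "twist": 0},
    {"linear": [0.0, 0.0, -0.006], "twist": 0},
    {"linear": [0.0, 0.0, -0.008], "twist": 0},
    {"linear": [0.0, 0.0, -0.01], "twist": 0},
    {"linear": [0.0, 0.0, -0.012], "twist": 0},
    {"linear": [0.0, 0.0, -0.015], "twist": 0},
    {"linear": [0.0, 0.0, -0.015], "twist": 0},
    {"linear": [0.0, 0.0, -0.01], "twist": 0},
  ],
)

```text
time_s: 4.23
tool_pos: [0.5252, 0.2772, 0.1251]
tcp_rot: [3.139, -0.001, 1.513]
wrist_force: [0.2, 0.3, -2.8]
grip_width: 0.184
```

Emit:
apply_moves(
  moves=[
    {"linear": [0.0, 0.0, -0.01], "twist": 0},
    {"linear": [0.0, 0.0, -0.01], "twist": 0},
    {"linear": [0.0, 0.0, 0.0], "twist": 0},
    {"linear": [0.0, 0.0, 0.0], "twist": 0},
  ],
)

```text
time_s: 4.57
tool_pos: [0.5245, 0.2773, 0.1424]
tcp_rot: [3.141, -0.0, 1.513]
wrist_force: [-0.5, 0.3, -2.7]
grip_width: 0.19
```

Run:
```python
from rel import *
rel(None)
for n in ['scene','side','wrist']:
    p,d,c=cap(n,n+'5.png');np.savez(n+'5.npz',p=p,d=d,**c)
a=cv2.imread('pics/scene5.png')[120:330,200:520];b=cv2.imread('pics/side5.png')[80:390,220:440]
cv2.imwrite('pics/a5.png',cv2.resize(a,None,fx=2.5,fy=2.5,interpolation=2));cv2.imwrite('pics/b5.png',cv2.resize(b,None,fx=1.9,fy=1.9,interpolation=2))
```

```text
t 4.57 pos [0.5245 0.2773 0.1424] rpy deg [ 1.7995e+02 -3.0000e-02  8.6700e+01] F [-0.51  0.3  -2.65] M [ 0.13 -0.03  0.  ] w 0.19
```

View pics/a5.png

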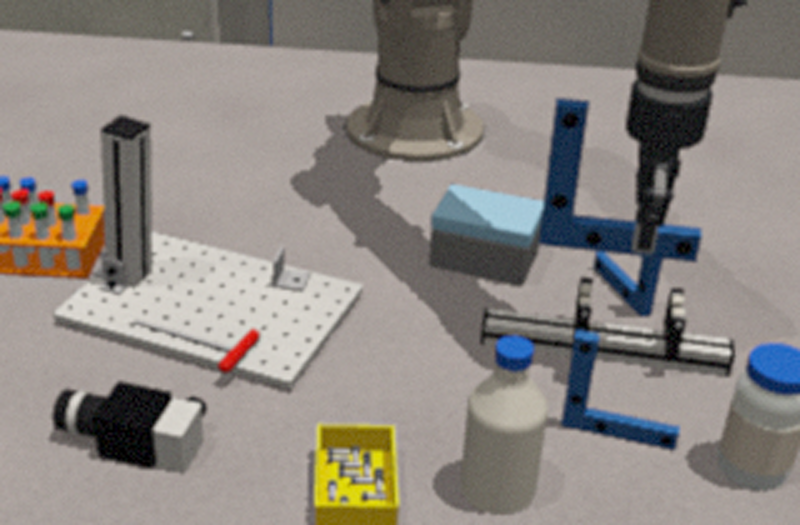

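View pics/b5.png

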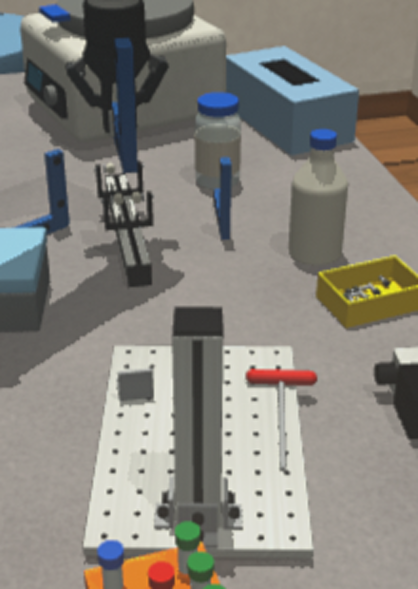

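The square is out of the clips and held upright, and the 2.7 N weight agrees. The plate and column are now clear in both views, so I'll measure plate and column.

Run:
```python
from rel import *
A=[];C=[]
for n in ['scene','side']:
    f=np.load(n+'5.npz');d=f['d'];P=pts(d,f);p=f['p'].astype(int)
    reg=(d>0)&(P[...,0]>.3)&(P[...,0]<.75)&(P[...,1]>-.42)&(P[...,1]<.03)
    m=reg&(abs(P[...,2]-.018)<.004)&(p.min(-1)>90)
    m=cv2.morphologyEx(m.astype(np.uint8),cv2.MORPH_OPEN,np.ones((3,3)))
    k,L,st,ce=cv2.connectedComponentsWithStats(m);i=1+st[1:,4].argmax();Q=P[L==i]
    print(n,len(Q),'z',np.median(Q[:,2]),st[i]);
    r=cv2.minAreaRect((Q[:,:2]*1000).astype(np.float32));print(r);print(cv2.boxPoints(r))
    m=reg&(P[...,2]>.07)&(P[...,2]<.24)
    Q2=P[m&(P[...,1]>-.36)&(P[...,0]>.4)&(P[...,0]<.6)];C.append(Q2);A.append(Q)
    for z0 in [.08,.11,.14,.17,.2]:
        q=Q2[(abs(Q2[:,2]-z0)<.012)];print(z0,len(q),np.percentile(q,[2,50,98],axis=0)[:,:2].round(4).tolist())
    q=Q2[Q2[:,2]>.212];print('top',len(q),q.mean(0),cv2.minAreaRect((q[:,:2]*1000).astype(np.float32)))
r=cv2.minAreaRect((np.vstack(A)[:,:2]*1000).astype(np.float32));print(r)
```

```text
scene 3419 z 0.017266703037248227 [ 223  214  120   59 3419]
((517.7255859375, -190.35357666015625), (301.9855651855469, 204.7170867919922), 75.4487075805664)
[[ 380.71396  -310.78574 ]
 [ 578.8644   -362.2202  ]
 [ 654.7372    -69.92142 ]
 [ 456.5868    -18.486938]]
0.08 123 [[0.4781, -0.3135], [0.5068, -0.2839], [0.5154, -0.2675]]
0.11 141 [[0.4777, -0.3101], [0.5072, -0.2802], [0.5149, -0.2643]]
0.14 144 [[0.4767, -0.3096], [0.508, -0.2791], [0.5161, -0.263]]
0.17 143 [[0.4828, -0.3067], [0.5082, -0.2773], [0.5171, -0.2611]]
0.2 150 [[0.4833, -0.3052], [0.5095, -0.2744], [0.5175, -0.259]]
top 137 [ 0.49674662 -0.28030435  0.217165  ] ((493.0272216796875, -279.2146911621094), (40.598609924316406, 45.40751266479492), 72.60416412353516)
side 4018 z 0.01799690084866381 [ 334  262   51  109 4018]
((572.1014404296875, -205.33238220214844), (303.61767578125, 82.82598876953125), 74.93000793457031)
[[ 492.64255 -341.153  ]
 [ 572.6201  -362.68768]
 [ 651.5603   -69.51175]
 [ 571.58276  -47.97708]]
0.08 267 [[0.4653, -0.3157], [0.4839, -0.31], [0.5029, -0.3044]]
0.11 310 [[0.4659, -0.3133], [0.4845, -0.3076], [0.5032, -0.3012]]
0.14 330 [[0.4659, -0.3104], [0.4852, -0.3049], [0.5035, -0.299]]
0.17 337 [[0.4671, -0.3077], [0.4848, -0.3023], [0.504, -0.296]]
0.2 348 [[0.4681, -0.3057], [0.486, -0.3002], [0.5041, -0.2941]]
top 474 [ 0.49020862 -0.28454332  0.21804625] ((490.7326354980469, -279.98858642578125), (44.46847152709961, 38.806365966796875), 74.93081665039062)
((517.5231323242188, -191.1334686279297), (303.59710693359375, 204.7170867919922), 75.4487075805664)
```

The plate measures about 300×205 mm with yaw ≈75.4°, and the column leans about 0.085 rad. The hole grid should give a better yaw and midline.

Run:
```python
from rel import *
from scipy.optimize import least_squares
for n in ['wrist0','side5','scene5']:
    f=np.load(n+'.npz');p=f['p'];d=f['d'];P=pts(d,f)
    g=cv2.cvtColor(p,cv2.COLOR_RGB2GRAY)
    bh=cv2.morphologyEx(g,cv2.MORPH_BLACKHAT,cv2.getStructuringElement(cv2.MORPH_ELLIPSE,(9,9)))
    k,L,st,ce=cv2.connectedComponentsWithStats((bh>30).astype(np.uint8))
    c=[]
    for i in range(1,k):
        if 3<=st[i,4]<=45 and st[i,2]<9 and st[i,3]<9:
            m=L==i;v,u=np.where(m);w=bh[m].astype(float);u=(u*w).sum()/w.sum();v=(v*w).sum()/w.sum()
            X=ray(f,u,v,.018);r=np.array([X[0]-.5175,X[1]+.1905]);a=np.radians(75.4)
            lx=r@[np.cos(a),np.sin(a)];ly=r@[-np.sin(a),np.cos(a)]
            if abs(lx)<145 /1000 and abs(ly)<.096: c.append(X[:2])
    c=np.array(c);D=np.linalg.norm(c[:,None]-c[None],axis=2)+np.eye(len(c));nn=D.min(1);pitch=np.median(nn)
    print(n,len(c),'nn',np.percentile(nn,[10,50,90]).round(4))
    best=None
    for pt in [.025]:
      for a0 in np.radians(np.arange(73,78,.25)):
        Rm=np.array([[np.cos(a0),np.sin(a0)],[-np.sin(a0),np.cos(a0)]])
        q=(c-[.5175,-.1905])@Rm.T
        ph=np.angle(np.exp(2j*np.pi*q/pt).mean(0))/2/np.pi*pt
        def F(x):
            R=np.array([[np.cos(x[0]),np.sin(x[0])],[-np.sin(x[0]),np.cos(x[0])]])
            q=(c-[.5175,-.1905])@R.T-x[1:3];e=q/x[3];return ((e-np.round(e))*x[3]).ravel()
        s=least_squares(F,[a0,*ph,pt],loss='soft_l1',f_scale=.001)
        if best is None or s.cost<best.cost:best=s
    x=best.x;print('yaw',np.degrees(x[0]).round(3),'phase mm',(x[1:3]*1000).round(2),'pitch',x[3].round(5),'med res',np.median(abs(best.fun)).round(5))
    R=np.array([[np.cos(x[0]),np.sin(x[0])],[-np.sin(x[0]),np.cos(x[0])]]);q=(c-[.5175,-.1905])@R.T
    print('range',(q.min(0)*1000).round(1),(q.max(0)*1000).round(1))
    kk=np.round((q-x[1:3])/x[3]);print(np.unique(kk[:,0],return_counts=True),np.unique(kk[:,1],return_counts=True))
```

```text
wrist0 58 nn [0.0099 0.0273 0.0274]
yaw 74.991 phase mm [0.2  2.73] pitch 0.02741 med res 0.00011
range [-109.4  -82.8] [137.4  91.2]
(array([-4., -3., -2., -1., -0.,  1.,  2.,  3.,  4.,  5.]), array([1, 4, 6, 7, 7, 9, 5, 4, 8, 7])) (array([-3., -2., -1.,  0.,  1.,  2.,  3.]), array([ 4,  8,  8,  8, 11,  9, 10]))
side5 50 nn [0.0184 0.0272 0.0275]
yaw 88.362 phase mm [20.15 27.74] pitch 0.00432 med res 0.00107
range [-152.  -110.1] [153.3 113.6]
(array([-40., -38., -35., -34., -33., -32., -31., -30., -27., -26., -25.,
       -20., -19., -18., -15., -14., -12.,  -9.,  -8.,  -7.,  -6.,  -3.,
        -2.,  -1.,   0.,   5.,   6.,  10.,  12.,  13.,  17.,  19.,  21.,
        22.,  24.,  25.,  29.,  31.]), array([1, 1, 1, 1, 1, 1, 2, 1, 1, 2, 1, 2, 1, 1, 1, 2, 2, 1, 1, 1, 2, 1,
       1, 1, 2, 2, 2, 2, 1, 1, 1, 1, 1, 2, 1, 2, 1, 1])) (array([-32., -26., -24., -21., -20., -19., -18., -17., -15., -14., -13.,
       -12., -11.,  -9.,  -8.,  -7.,  -1.,   0.,   1.,   2.,   3.,   5.,
         6.,   7.,   8.,   9.,  10.,  11.,  12.,  13.,  14.,  15.,  17.,
        18.,  20.]), array([1, 1, 1, 1, 3, 1, 2, 3, 2, 2, 1, 1, 2, 1, 1, 1, 1, 2, 1, 1, 2, 2,
       1, 1, 1, 2, 2, 2, 1, 1, 2, 1, 1, 1, 1]))
scene5 42 nn [0.0259 0.0267 0.0275]
yaw 75.079 phase mm [0.65 0.29] pitch 0.02744 med res 0.0004
range [-136.9  -82.7] [139.   82.3]
(array([-5., -4., -3., -2., -1., -0.,  1.,  2.,  3.,  4.,  5.]), array([3, 3, 2, 5, 5, 5, 1, 4, 3, 5, 6])) (array([-3., -2., -1., -0.,  1.,  2.,  3.]), array([ 4, 10,  7,  7,  8,  3,  3]))
```

Run:
```python
from rel import *
from scipy.optimize import least_squares
n='side5'
f=np.load(n+'.npz');p=f['p'];g=cv2.cvtColor(p,cv2.COLOR_RGB2GRAY)
bh=cv2.morphologyEx(g,cv2.MORPH_BLACKHAT,cv2.getStructuringElement(cv2.MORPH_ELLIPSE,(9,9)))
k,L,st,ce=cv2.connectedComponentsWithStats((bh>30).astype(np.uint8));c=[]
for i in range(1,k):
    if 3<=st[i,4]<=45 and st[i,2]<9 and st[i,3]<9:
        m=L==i;v,u=np.where(m);w=bh[m].astype(float);X=ray(f,(u*w).sum()/w.sum(),(v*w).sum()/w.sum(),.018);c.append(X[:2])
c=np.array(c);c=c[np.linalg.norm(c-[.5175,-.1905],axis=1)<.17]
best=None
for px in np.arange(-6,7,2)/1000:
  for py in np.arange(-6,7,2)/1000:
    def F(x):
        R=np.array([[np.cos(x[0]),np.sin(x[0])],[-np.sin(x[0]),np.cos(x[0])]])
        q=(c-[.5175,-.1905])@R.T-x[1:3];e=q/x[3];return ((e-np.round(e))*x[3]).ravel()
    s=least_squares(F,[np.radians(75),px,py,.0274],loss='soft_l1',f_scale=.001)
    if best is None or s.cost<best.cost:best=s
x=best.x;print(len(c),np.degrees(x[0]),x[1:]*1000,np.median(abs(best.fun))*1000)
# outer column face + caps relative to side-derived plate, local frame
P=pts(f['d'],f);R=np.array([[np.cos(x[0]),np.sin(x[0])],[-np.sin(x[0]),np.cos(x[0])]])
for nm in ['side5','scene5']:
    f=np.load(nm+'.npz');P=pts(f['d'],f);ph=x[1:3] if nm=='side5' else np.array([.00065,.00029])
    a=np.radians(75.0);R=np.array([[np.cos(a),np.sin(a)],[-np.sin(a),np.cos(a)]])
    m=(P[...,2]>.07)&(P[...,2]<.225)&(P[...,0]>.4)&(P[...,0]<.6)&(P[...,1]>-.36)&(P[...,1]<-.2)
    Q=P[m];q=(Q[:,:2]-[.5175,-.1905])@R.T-ph
    for z0 in [.08,.1,.12,.14,.16,.18,.2,.215]:
        s=abs(Q[:,2]-z0)<.006;print(nm,z0,s.sum(),(np.percentile(q[s],[3,50,97],axis=0)*1000).round(1).tolist())
```

```text
51 75.09507004801463 [ 0.39367736  1.88053267 27.48839533] 0.18869866501356916
side5 0.08 148 [[-126.5, -19.0], [-124.4, -0.3], [-122.6, 19.0]]
side5 0.1 150 [[-124.7, -19.5], [-122.9, -0.4], [-120.2, 18.7]]
side5 0.12 157 [[-123.0, -19.4], [-121.0, -0.4], [-119.4, 18.6]]
side5 0.14 158 [[-121.5, -18.1], [-119.3, 0.3], [-117.4, 18.7]]
side5 0.16 166 [[-119.7, -17.6], [-117.5, 1.0], [-115.5, 19.4]]
side5 0.18 172 [[-117.5, -18.6], [-115.8, 0.1], [-113.7, 19.0]]
side5 0.2 173 [[-116.5, -18.6], [-114.0, -0.6], [-111.9, 18.6]]
side5 0.215 510 [[-114.5, -18.5], [-102.8, 0.4], [-73.7, 18.6]]
scene5 0.08 69 [[-122.1, -22.0], [-92.6, -17.9], [-84.0, 17.5]]
scene5 0.1 70 [[-118.7, -23.0], [-89.9, -17.5], [-81.9, 16.9]]
scene5 0.12 75 [[-119.2, -22.3], [-91.0, -17.8], [-80.5, 19.2]]
scene5 0.14 79 [[-117.0, -22.1], [-87.1, -18.2], [-78.3, 16.0]]
scene5 0.16 77 [[-115.9, -21.5], [-87.1, -17.7], [-77.3, 17.2]]
scene5 0.18 69 [[-112.4, -22.2], [-87.9, -18.2], [-75.6, 11.9]]
scene5 0.2 72 [[-113.0, -22.2], [-86.3, -18.3], [-74.4, 11.3]]
scene5 0.215 157 [[-112.3, -20.2], [-91.1, -6.2], [-73.8, 17.7]]
```

The column sits on the plate midline and the corner is about (0.4923, −0.2764) with yaw 75.05°. Scene, side and wrist differ by up to 2.5 mm sideways, so I'll check that again later. I'll twist clear of everything, then carry the square over.

Emit:
apply_moves(
  moves=[
    {"linear": [0.0, 0.0, 0.0], "twist": 2.3},
    {"linear": [0.0, 0.0, 0.0], "twist": 2.3},
    {"linear": [0.0, 0.0, 0.0], "twist": 2.4},
    {"linear": [0.0, 0.0, 0.0], "twist": 2.3},
    {"linear": [0.0, 0.0, 0.0], "twist": 2.3},
    {"linear": [-0.01, 0.003, 0.0], "twist": 0},
    {"linear": [-0.025, 0.007, 0.0], "twist": 0},
    {"linear": [-0.025, 0.007, 0.0], "twist": 0},
  ],
)

```text
time_s: 5.38
tool_pos: [0.5243, 0.2148, 0.1409]
tcp_rot: [-3.14, 0.001, 1.315]
wrist_force: [-0.2, -1.4, -2.9]
grip_width: 0.188
```

Emit:
apply_moves(
  moves=[
    {"linear": [-0.025, 0.007, 0.0], "twist": 0},
    {"linear": [-0.025, 0.007, 0.0], "twist": 0},
    {"linear": [-0.025, 0.007, 0.0], "twist": 0},
    {"linear": [-0.025, 0.007, 0.0], "twist": 0},
    {"linear": [-0.025, 0.007, 0.0], "twist": 0},
    {"linear": [-0.025, 0.007, 0.0], "twist": 0},
    {"linear": [-0.025, 0.007, 0.0], "twist": 0},
    {"linear": [-0.025, 0.007, 0.0], "twist": 0},
  ],
)

```text
time_s: 6.05
tool_pos: [0.5269, 0.0049, 0.1413]
tcp_rot: [-3.14, 0.001, 1.311]
wrist_force: [0.3, -1.3, -2.9]
grip_width: 0.189
```

Run:
```python
from rel import *
rel([.5296,-.1368,.1424],75.05)
```

```text
t 6.05 pos [0.5269 0.0049 0.1413] rpy deg [-1.7992e+02  5.0000e-02  7.5130e+01] F [ 0.3  -1.29 -2.85] M [ 0.16 -0.03 -0.04] w 0.189
tool shift mm [-136.3   39.    -1. ]
twist 0.08
```

Emit:
apply_moves(
  moves=[
    {"linear": [-0.025, 0.007, 0.0], "twist": 0},
    {"linear": [-0.025, 0.007, 0.0], "twist": 0},
    {"linear": [-0.025, 0.007, 0.0], "twist": 0},
    {"linear": [-0.02, 0.006, 0.0], "twist": 0},
    {"linear": [-0.015, 0.005, 0.0], "twist": 0},
    {"linear": [-0.01, 0.003, 0.0], "twist": 0},
    {"linear": [0.0, 0.0, 0.0], "twist": 0},
    {"linear": [0.0, 0.0, 0.0], "twist": 0},
  ],
)

```text
time_s: 6.72
tool_pos: [0.5303, -0.1178, 0.1414]
tcp_rot: [-3.14, -0.001, 1.31]
wrist_force: [-0.0, 0.8, -2.5]
grip_width: 0.193
```

Run:
```python
from rel import *
rel([.5296,-.1368,.1424],75.05)
for n in ['scene','side']:
    p,d,c=cap(n,n+'6.png');np.savez(n+'6.npz',p=p,d=d,**c)
a=cv2.imread('pics/scene6.png')[100:330,180:400];b=cv2.imread('pics/side6.png')[80:390,220:440]
cv2.imwrite('pics/a6.png',cv2.resize(a,None,fx=2.5,fy=2.5,interpolation=2));cv2.imwrite('pics/b6.png',cv2.resize(b,None,fx=1.9,fy=1.9,interpolation=2))
```

```text
t 6.72 pos [ 0.5303 -0.1178  0.1414] rpy deg [-1.7993e+02 -3.0000e-02  7.5060e+01] F [-0.01  0.79 -2.49] M [ 0.24  0.01 -0.05] w 0.193
tool shift mm [-18.6   4.2  -1. ]
twist 0.01
```

View pics/a6.png

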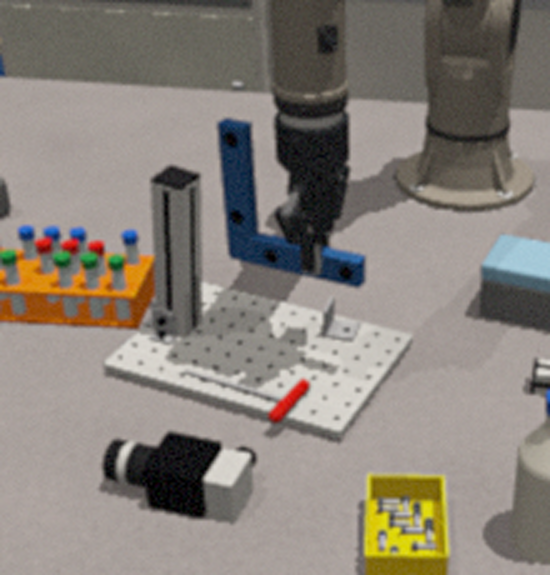

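View pics/b6.png

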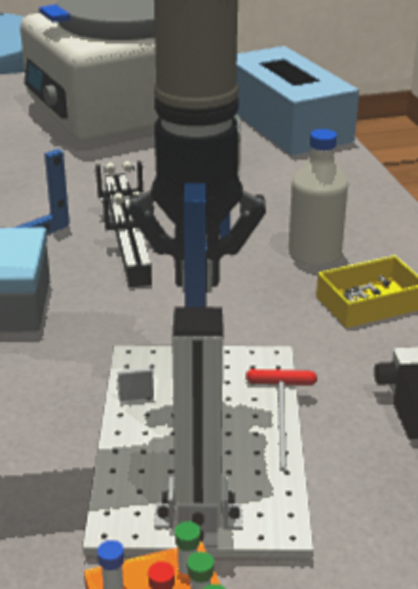

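The square hangs in line with the column (side: upright at column 195, column at 198) and is clear of the bracket and hex key. I'll check its lateral position, yaw and tilt in the plate frame, one camera at a time.

```bash
cat > sq.py <<'E'
from rel import *
def loc(P,ph):
    a=np.radians(75.05);R=np.array([[np.cos(a),np.sin(a)],[-np.sin(a),np.cos(a)]])
    q=(P[...,:2]-[.5175,-.1905])@R.T-ph;return np.dstack([q,P[...,2]])
PH={'side':np.array([.0004,.0019]),'scene':np.array([.00065,.0003]),'wrist':np.array([.0002,.0027])}
def sqrep(n,f):
    d=f['d'];P=pts(d,f);p=f['p'];hsv=cv2.cvtColor(p,cv2.COLOR_RGB2HSV)
    b=(hsv[...,0]>98)&(hsv[...,0]<125)&(hsv[...,1]>110)&(d>0)
    L=loc(P,PH[n]);b&=(abs(L[...,0])<.17)&(abs(L[...,1])<.06)
    b=cv2.erode(b.astype(np.uint8),np.ones((2,2)))>0
    return L,b
def rep(n,f,zs):
    L,b=sqrep(n,f);Q=L[b]
    print(n,len(Q),'z',Q[:,2].min().round(4),Q[:,2].max().round(4),'x',(np.percentile(Q[:,0],[1,99])*1e3).round(1))
    if n=='side':
        # outer face of upright
        A=[]
        for z0 in zs:
            q=Q[(abs(Q[:,2]-z0)<.006)]
            if len(q)>8: print(z0,len(q),(np.percentile(q,[5,50,95],axis=0)[:,:2]*1e3).round(1).tolist())
    else:
        for z0 in zs:
            q=Q[(abs(Q[:,2]-z0)<.006)]
            if len(q)>8: print(z0,len(q),(np.percentile(q,[3,50,97],axis=0)[:,:2]*1e3).round(1).tolist())
E
python3 - <<'E'
from sq import *
for n in ['side','scene']:
    rep(n,np.load(n+'6.npz'),[.14,.15,.17,.19,.21,.23,.25,.27,.28,.29])
print(loc(np.array([[.5303,-.1178,.1414]])[None],np.array([.0003,.0022]))*1e3)
E
```

```text
side 224 z 0.164 0.2937 x [-32.7  -2.8]
0.27 50 [[-31.9, -4.2], [-30.3, 0.5], [-28.3, 8.3]]
0.28 63 [[-32.1, -4.2], [-30.5, 2.1], [-28.5, 8.3]]
0.29 131 [[-31.8, -4.1], [-24.3, 2.5], [-4.7, 9.7]]
scene 796 z 0.1336 0.2936 x [-25.8 127.2]
0.14 114 [[-21.6, -7.4], [37.8, -3.7], [125.5, -0.8]]
0.15 125 [[-21.7, -7.2], [39.5, -4.1], [127.3, -0.6]]
0.17 80 [[-22.4, -8.1], [20.7, -3.0], [126.0, 4.1]]
0.19 29 [[-24.6, -36.0], [-5.3, -3.0], [63.9, 6.7]]
0.21 40 [[-23.9, -6.8], [-9.2, -4.2], [-0.3, 2.6]]
0.23 42 [[-23.8, -6.6], [-11.1, -3.4], [-0.7, 4.2]]
0.25 34 [[-25.3, -6.9], [-9.3, -4.0], [-0.8, 2.2]]
0.27 33 [[-26.7, -6.4], [-8.6, -3.4], [-0.0, 5.1]]
0.28 33 [[-26.6, -6.4], [-5.5, -3.6], [-0.9, 7.4]]
0.29 38 [[-24.4, -5.8], [-9.4, -3.4], [-0.5, 3.5]]
[[[ 73.24129404   4.18811956 141.4       ]]]
```

```bash
cat >> sq.py <<'E'
def tilt(f,yoff,ph):
    # contour of square's mask onto vertical plane local y=yoff (scene camera)
    d=f['d'];p=f['p'];hsv=cv2.cvtColor(p,cv2.COLOR_RGB2HSV)
    b0=((hsv[...,0]>98)&(hsv[...,0]<125)&(hsv[...,1]>110))
    L,b=sqrep('scene',f);k,lab,st,ce=cv2.connectedComponentsWithStats(b0.astype(np.uint8))
    v,u=np.where(b);i=np.bincount(lab[v,u])[1:].argmax()+1;m=lab==i
    a=np.radians(75.05);nrm=np.array([-np.sin(a),np.cos(a),0]);ax=np.array([np.cos(a),np.sin(a),0])
    O=np.array([.5175,-.1905,0])+ax*ph[0]+nrm*ph[1]
    R=np.array(f['R']);o=-R.T@np.array(f['t'])
    def pl(u,v):
        w=R.T@np.array([(u-f['cx'])/f['fx'],(v-f['cy'])/f['fy'],1.]);s=(yoff-(o-O)@nrm)/(w@nrm);X=o+w*s;return (X-O)@ax,X[2]
    under=[];left=[]
    cols=np.where(m.any(0))[0]
    for u in cols:
        v=np.where(m[:,u])[0].max();under.append(pl(u,v+.5))
    rows=np.where(m.any(1))[0]
    for v in rows:
        u=np.where(m[v])[0].min();left.append(pl(u-.5,v))
    return np.array(under),np.array(left)
E
python3 - <<'E'
from sq import *
f=np.load('scene6.npz');U,Lf=tilt(f,-.006,PH['scene'])
s=slice(4,-3);x,z=U[s].T;k=np.polyfit(x,z,1);r=z-np.polyval(k,x);g=abs(r)<.002;k=np.polyfit(x[g],z[g],1);print('under',k,g.mean(),U[::6].round(4).tolist())
s=slice(8,-8);x,z=Lf[s].T;k=np.polyfit(z,x,1);r=x-np.polyval(k,z);g=abs(r)<.002;k=np.polyfit(z[g],x[g],1);print('left dx/dz',k,g.mean(),Lf[::8].round(4).tolist())
E
```

```text
under [-0.00633045  0.13676792] 1.0 [[-0.0283, 0.2693], [-0.0203, 0.1372], [-0.0016, 0.1353], [0.0172, 0.1367], [0.0357, 0.1381], [0.0539, 0.1363]]
left dx/dz [-0.00968363 -0.02556262] 1.0 [[-0.0216, 0.2968], [-0.0295, 0.2733], [-0.0283, 0.251], [-0.0272, 0.2282], [-0.026, 0.2049], [-0.028, 0.1804], [-0.0268, 0.1561], [-0.0031, 0.1366]]
```

The square is level in hand to about 0.5°. I'll shift it sideways by 3 mm, close to a gap of about 34 mm and descend to about 10 mm above the plate.

Emit:
apply_moves(
  moves=[
    {"linear": [-0.012, 0.0015, 0.0], "twist": 0},
    {"linear": [-0.013, 0.0015, 0.01], "twist": 0},
    {"linear": [0.0, 0.0, 0.02], "twist": 0},
    {"linear": [0.0, 0.0, 0.02], "twist": 0},
    {"linear": [0.0, 0.0, 0.02], "twist": 0},
    {"linear": [0.0, 0.0, 0.02], "twist": 0},
    {"linear": [0.0, 0.0, 0.013], "twist": 0},
    {"linear": [0.0, 0.0, 0.0], "twist": 0},
  ],
)

```text
time_s: 7.48
tool_pos: [0.5244, -0.1417, 0.0356]
tcp_rot: [-3.134, 0.0, 1.312]
wrist_force: [-0.1, 0.1, -2.7]
grip_width: 0.188
```

Emit:
apply_moves(
  moves=[
    {"linear": [0.0, 0.0, 0.0], "twist": 0},
    {"linear": [0.0, 0.0, 0.0], "twist": 0},
  ],
)

```text
time_s: 7.65
tool_pos: [0.5285, -0.1429, 0.0399]
tcp_rot: [3.139, 0.0, 1.312]
wrist_force: [0.0, -0.6, -3.3]
grip_width: 0.186
```

Run:
```python
from sq import *
rel(None)
for n in ['scene','side']:
    p,d,c=cap(n,n+'7.png');np.savez(n+'7.npz',p=p,d=d,**c)
rep('scene',np.load('scene7.npz'),[.05,.1,.15]);rep('side',np.load('side7.npz'),[.1,.15,.17])
f=np.load('scene7.npz');U,Lf=tilt(f,-.008,PH['scene'])
print('under',np.polyfit(*U[6:-3].T,1),U[6:-3:6].round(4).tolist())
print('left dx/dz',np.polyfit(*Lf[8:-8].T[::-1],1))
a=cv2.imread('pics/scene7.png')[100:330,180:400];b=cv2.imread('pics/side7.png')[80:390,220:440]
cv2.imwrite('pics/ab7.png',np.hstack([cv2.resize(a,(400,420),interpolation=2),cv2.resize(b,(300,420),interpolation=2)]))
```

```text
t 7.65 pos [ 0.5285 -0.1429  0.0399] rpy deg [179.87   0.    75.15] F [ 0.04 -0.57 -3.28] M [ 0.15 -0.06 -0.04] w 0.186
scene 684 z 0.0328 0.1932 x [-50.4 102.9]
0.05 115 [[-45.7, -12.4], [13.5, -8.5], [101.9, -3.6]]
0.1 38 [[-48.5, -14.5], [-32.0, -8.9], [-23.8, 1.5]]
0.15 38 [[-48.4, -10.5], [-35.0, -8.1], [-25.3, 2.0]]
side 9 z 0.1911 0.1931 x [-33.8 -30.8]
under [0.00078412 0.03392871] [[-0.0468, 0.0353], [-0.0269, 0.0338], [-0.0072, 0.0324], [0.0125, 0.0345]]
left dx/dz [-0.00185403 -0.05313514]
```

View pics/ab7.png

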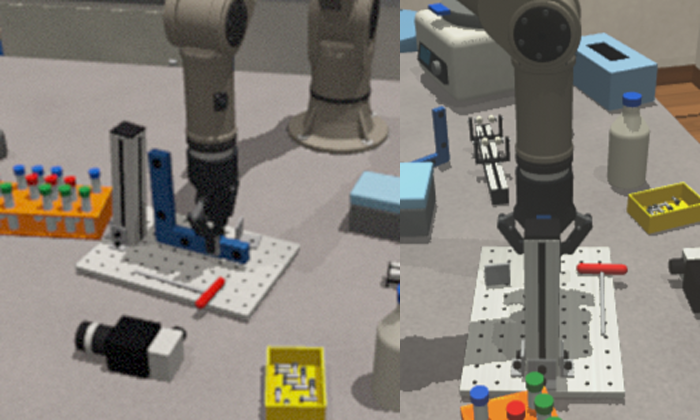

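It is level and centred to about 1.5 mm, so I'll correct by 1.3 mm and lower gently until contact.

Emit:
apply_moves(
  moves=[
    {"linear": [0.0, -0.0013, 0.005], "twist": 0.1},
    {"linear": [0.0, 0.0, 0.004], "twist": 0},
    {"linear": [0.0, 0.0, 0.003], "twist": 0},
    {"linear": [0.0, 0.0, 0.002], "twist": 0},
    {"linear": [0.0, 0.0, 0.0], "twist": 0},
    {"linear": [0.0, 0.0, 0.0], "twist": 0},
  ],
)

```text
time_s: 8.25
tool_pos: [0.5261, -0.1423, 0.0262]
tcp_rot: [-3.141, -0.0, 1.309]
wrist_force: [-2.9, 0.5, 6.5]
grip_width: 0.184
```

Emit:
apply_moves(
  moves=[
    {"linear": [0.0, 0.0, 0.001], "twist": 0},
    {"linear": [0.0, 0.0, 0.001], "twist": 0},
    {"linear": [0.0, 0.0, 0.0], "twist": 0},
  ],
)

```text
time_s: 8.5
tool_pos: [0.5261, -0.1423, 0.0261]
tcp_rot: [-3.141, -0.0, 1.309]
wrist_force: [-7.2, 2.3, 19.5]
grip_width: 0.193
```

Run:
```python
from sq import *
rel(None)
```

```text
t 8.5 pos [ 0.5261 -0.1423  0.0261] rpy deg [-1.7999e+02 -2.0000e-02  7.5010e+01] F [-7.17  2.29 19.48] M [ 0.38  1.65 -0.02] w 0.193
```

Plate contact came at TCP z=0.0261, so the underside is 8.1 mm below TCP as expected. There is a sideways preload from settling, so I'll ease up to let it relax and check.

Emit:
apply_moves(
  moves=[
    {"linear": [0.0, 0.0, -0.003], "twist": 0},
    {"linear": [0.0, 0.0, -0.002], "twist": 0},
    {"linear": [0.0, 0.0, 0.0], "twist": 0},
    {"linear": [0.0, 0.0, 0.0], "twist": 0},
    {"linear": [0.0, 0.0, 0.0], "twist": 0},
  ],
)

```text
time_s: 8.92
tool_pos: [0.5257, -0.1423, 0.0271]
tcp_rot: [-3.14, 0.0, 1.309]
wrist_force: [0.2, 0.7, -3.0]
grip_width: 0.191
```

Run:
```python
from sq import *
rel(None)
s=read_state();print(loc(np.array([s['tool_pos']])[None],np.array([.0003,.0022]))*1e3)
for n in ['scene','side']:
    p,d,c=cap(n,n+'8.png');np.savez(n+'8.npz',p=p,d=d,**c)
rep('scene',np.load('scene8.npz'),[.04,.1,.15]);rep('side',np.load('side8.npz'),[.17])
b=cv2.imread('pics/side8.png')[180:390,240:400]
cv2.imwrite('pics/b8.png',cv2.resize(b,None,fx=2.8,fy=2.8,interpolation=2))
```

```text
t 8.92 pos [ 0.5257 -0.1423  0.0271] rpy deg [-179.94    0.     75.01] F [ 0.25  0.66 -3.04] M [ 0.16 -0.09 -0.02] w 0.191
[[[48.4248278   2.32699159 27.13612229]]]
scene 656 z 0.0222 0.1788 x [-49.8 102.5]
0.04 121 [[-46.7, -9.3], [18.4, -5.7], [103.0, -0.4]]
0.1 33 [[-49.2, -9.6], [-38.2, -5.7], [-24.8, 5.3]]
0.15 32 [[-46.8, -9.7], [-33.7, -6.0], [-25.4, 3.9]]Traceback (most recent call last):
  File "<stdin>", line 6, in <module>
  File "sq.py", line 14, in rep
    print(n,len(Q),'z',Q[:,2].min().round(4),Q[:,2].max().round(4),'x',(np.percentile(Q[:,0],[1,99])*1e3).round(1))
                       ~~~~~~~~~~^^
    return umr_minimum(a, axis, None, out, keepdims, initial, where)
ValueError: zero-size array to reduction operation minimum which has no identity
```

Lateral offset is about +1 mm. I'll correct it, move to a gap of about 18 mm, then press down lightly.

Emit:
apply_moves(
  moves=[
    {"linear": [-0.005, 0.001, 0.0], "twist": 0},
    {"linear": [-0.006, 0.0, 0.0], "twist": 0},
    {"linear": [-0.004, 0.0, 0.0], "twist": 0},
    {"linear": [0.0, 0.0, 0.0], "twist": 0},
    {"linear": [0.0, 0.0, 0.0], "twist": 0},
    {"linear": [0.0, 0.0, 0.001], "twist": 0},
    {"linear": [0.0, 0.0, 0.001], "twist": 0},
    {"linear": [0.0, 0.0, 0.0], "twist": 0},
  ],
)

```text
time_s: 9.68
tool_pos: [0.5235, -0.157, 0.0262]
tcp_rot: [3.141, -0.0, 1.309]
wrist_force: [0.2, 0.2, 0.3]
grip_width: 0.189
```

Run:
```python
from sq import *
rel(None)
s=read_state();print(loc(np.array([s['tool_pos']])[None],np.array([.0003,.0022]))*1e3)
```

```text
t 9.68 pos [ 0.5235 -0.157   0.0262] rpy deg [179.98  -0.    75.03] F [0.15 0.22 0.35] M [-0.1   0.18 -0.07] w 0.189
[[[33.62403442  0.69278776 26.2271662 ]]]
```

Emit:
apply_moves(
  moves=[
    {"linear": [0.0, 0.0, 0.001], "twist": 0},
    {"linear": [-0.002, 0.0, 0.0005], "twist": 0},
    {"linear": [-0.002, 0.0, 0.0], "twist": 0},
    {"linear": [-0.002, 0.0, 0.0], "twist": 0},
    {"linear": [-0.001, 0.0, 0.0], "twist": 0},
    {"linear": [0.0, 0.0, 0.0], "twist": 0},
  ],
)

```text
time_s: 10.18
tool_pos: [0.5239, -0.1615, 0.0261]
tcp_rot: [3.138, -0.003, 1.311]
wrist_force: [0.0, 4.1, 6.3]
grip_width: 0.187
```

Run:
```python
from sq import *
rel(None)
s=read_state();print(loc(np.array([s['tool_pos']])[None],np.array([.0003,.0022]))*1e3)
p,d,c=cap('scene','s9.png');np.savez('scene9.npz',p=p,d=d,**c)
U,Lf=tilt(np.load('scene9.npz'),-.008,PH['scene'])
print('under',np.polyfit(*U[6:-3].T,1),'left dx/dz',np.polyfit(*Lf[8:-8].T[::-1],1))
```

```text
t 10.18 pos [ 0.5239 -0.1615  0.0261] rpy deg [179.79  -0.18  75.13] F [0.03 4.06 6.35] M [ 0.55  0.16 -0.1 ] w 0.187
[[[29.32115954 -0.86393508 26.14977875]]]
under [0.01925343 0.02106803] left dx/dz [-0.00463274 -0.0751479 ]
```

Emit:
apply_moves(
  moves=[
    {"linear": [-0.002, -0.001, 0.0], "twist": 0},
    {"linear": [-0.002, 0.0, 0.0], "twist": 0},
    {"linear": [-0.002, 0.0, 0.0], "twist": 0},
    {"linear": [-0.001, 0.0, 0.0], "twist": 0},
    {"linear": [0.0, 0.0, 0.0], "twist": 0},
    {"linear": [0.0, 0.0, 0.0], "twist": 0},
  ],
)

```text
time_s: 10.73
tool_pos: [0.5218, -0.1678, 0.0262]
tcp_rot: [3.137, -0.003, 1.312]
wrist_force: [0.5, 4.6, 6.5]
grip_width: 0.192
```

```bash
cat > st.py <<'E'
from sq import *
import sys
n=sys.argv[1]
rel(None)
s=read_state();print('loc',(loc(np.array([s['tool_pos']])[None],np.array([.0003,.0022]))*1e3).round(1).ravel())
a=np.radians(75.05);F=s['wrist_force'];M=s['wrist_torque'];ax=np.array([np.cos(a),np.sin(a)]);ny=np.array([-ax[1],ax[0]])
print('Floc',ax@F[:2],ny@F[:2],F[2],'Mloc',ax@M[:2],ny@M[:2],M[2])
W=[]
for c in ['scene','side']:
    p,d,cc=cap(c);np.savez(c+n+'.npz',p=p,d=d,**cc);W.append(p[:,:,::-1])
U,Lf=tilt(np.load('scene'+n+'.npz'),-.009,PH['scene'])
print('under',np.polyfit(*U[6:-3].T,1),'left dx/dz',np.polyfit(*Lf[8:-8].T[::-1],1))
P=loc(pts(d,cc),PH['side'])
m=(P[...,2]>.075)&(P[...,2]<.20)&(abs(P[...,1])<.016)&(P[...,0]<-.095)&(P[...,0]>-.14)
k=np.polyfit(P[m][:,2],P[m][:,0],1);r=P[m][:,0]-np.polyval(k,P[m][:,2]);g=abs(r)<.003;k=np.polyfit(P[m][g][:,2],P[m][g][:,0],1)
print('column lean',k[0].round(4),'outer base x mm',(np.polyval(k,.018)*1e3).round(1),m.sum())
cv2.imwrite('pics/st%s.png'%n,np.hstack([cv2.resize(W[0][130:270,220:380],(480,420),interpolation=2),cv2.resize(W[1][200:390,260:390],(287,420),interpolation=2)]))
E
python3 st.py 10
```

```text
t 10.73 pos [ 0.5218 -0.1678  0.0262] rpy deg [179.72  -0.2   75.17] F [0.55 4.61 6.49] M [ 0.67 -0.11 -0.08] w 0.192
loc [22.8 -0.5 26.2]
Floc 4.590675864828842 0.6606572192900031 6.485818473379421 Mloc 0.06216294375020019 -0.6775631072516496 -0.07669286341090162
under [0.00031037 0.02122202] left dx/dz [ 0.02496424 -0.08311312]
column lean 0.0516 outer base x mm -129.9 1331
```

View pics/st10.png

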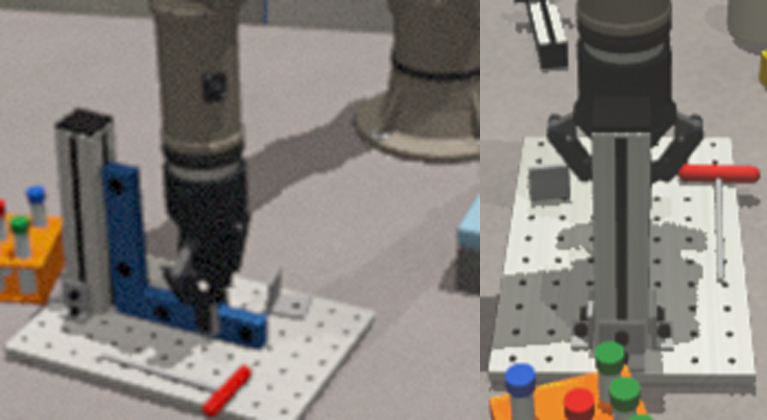

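The column is moving as it should. Its lean fell from 0.087 to 0.052 and the remaining heel gap is about 8.3 mm, so I'll continue with slightly more down-press.

Emit:
apply_moves(
  moves=[
    {"linear": [-0.0015, 0.0, 0.0005], "twist": 0},
    {"linear": [-0.0015, 0.0, 0.0005], "twist": 0},
    {"linear": [-0.0015, 0.0, 0.0], "twist": 0},
    {"linear": [-0.0015, 0.0, 0.0], "twist": 0},
    {"linear": [0.0, 0.0, 0.0], "twist": 0},
    {"linear": [0.0, 0.0, 0.0], "twist": 0},
  ],
)

```text
time_s: 11.33
tool_pos: [0.5213, -0.1718, 0.0262]
tcp_rot: [3.136, -0.006, 1.313]
wrist_force: [0.6, 8.4, 11.7]
grip_width: 0.188
```

```bash
python3 st.py 11
```

```text
t 11.33 pos [ 0.5213 -0.1718  0.0262] rpy deg [179.65  -0.33  75.23] F [ 0.6   8.41 11.65] M [ 1.24 -0.   -0.04] w 0.188
loc [18.8 -1.1 26.2]
Floc 8.281739718579864 1.5908002467139295 11.65298014365062 Mloc 0.3165044851486317 -1.2034329715163985 -0.04065269290751453
under [0.00137721 0.02108127] left dx/dz [-0.0004277 -0.083778 ]
column lean 0.0251 outer base x mm -129.7 1313
```

Emit:
apply_moves(
  moves=[
    {"linear": [-0.0015, -0.0005, 0.0], "twist": 0.1},
    {"linear": [-0.0015, -0.0005, 0.0], "twist": 0.1},
    {"linear": [-0.0015, 0.0, 0.0], "twist": 0},
    {"linear": [0.0, 0.0, 0.0], "twist": 0},
    {"linear": [0.0, 0.0, 0.0], "twist": 0},
  ],
)

```text
time_s: 11.85
tool_pos: [0.5202, -0.1756, 0.0262]
tcp_rot: [3.134, -0.006, 1.311]
wrist_force: [1.9, 8.7, 9.2]
grip_width: 0.189
```

```bash
python3 st.py 12
```

```text
t 11.85 pos [ 0.5202 -0.1756  0.0262] rpy deg [179.56  -0.35  75.09] F [1.93 8.73 9.19] M [ 1.24 -0.39  0.02] w 0.189
loc [14.8 -0.9 26.2]
Floc 8.93016916669636 0.3849212890008311 9.18965519058721 Mloc -0.052745235358048016 -1.3024852229479917 0.022186551189205393
under [-0.00094271  0.02120948] left dx/dz [ 0.00551577 -0.08821756]
column lean -0.0004 outer base x mm -129.7 1279
```

The lean reads about 0 (−0.0004) and the heel is at the base. I'll add a firm seat against both faces.

Emit:
apply_moves(
  moves=[
    {"linear": [-0.001, 0.0, 0.0005], "twist": 0},
    {"linear": [-0.001, 0.0, 0.0005], "twist": 0},
    {"linear": [-0.001, 0.0, 0.0], "twist": 0},
    {"linear": [0.0, 0.0, 0.0], "twist": 0},
    {"linear": [0.0, 0.0, 0.0], "twist": 0},
  ],
)

```text
time_s: 12.37
tool_pos: [0.5202, -0.1755, 0.0261]
tcp_rot: [3.134, -0.01, 1.312]
wrist_force: [1.0, 12.6, 16.6]
grip_width: 0.188
```

```bash
python3 st.py 13
```

```text
t 12.37 pos [ 0.5202 -0.1755  0.0261] rpy deg [179.57  -0.55  75.17] F [ 1.03 12.56 16.63] M [ 1.99 -0.   -0.06] w 0.188
loc [14.9 -0.9 26.1]
Floc 12.404367447974053 2.241179206930286 16.629952863856484 Mloc 0.5098878360440329 -1.9272176191330028 -0.06355001226997868
under [0.01516815 0.02182101] left dx/dz [ 0.00020238 -0.08813171]
column lean -0.0003 outer base x mm -129.7 1283
```

View pics/st13.png

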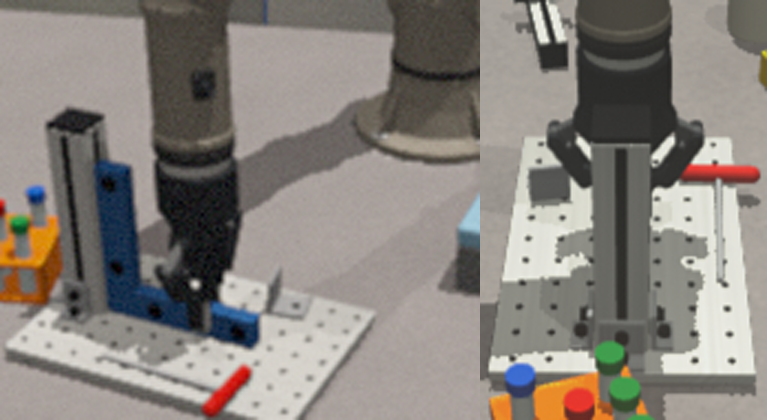

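Emit:
apply_moves(
  moves=[
    {"linear": [-0.001, 0.0, 0.0], "twist": 0},
    {"linear": [-0.001, 0.0, 0.0], "twist": 0},
    {"linear": [-0.001, 0.0, 0.0], "twist": 0},
    {"linear": [0.0, 0.0, 0.0], "twist": 0},
    {"linear": [0.0, 0.0, 0.0], "twist": 0},
  ],
)

```text
time_s: 12.88
tool_pos: [0.5202, -0.1755, 0.0262]
tcp_rot: [3.134, -0.013, 1.314]
wrist_force: [1.5, 16.0, 16.1]
grip_width: 0.187
```

```bash
python3 st.py 14
python3 - <<'E'
from sq import *
f=np.load('scene14.npz');U,L=tilt(f,-.009,PH['scene']);print(U[::5].round(4).tolist());print(L[::8].round(4).tolist())
b=f['p'][155:260,230:330,::-1];cv2.imwrite('pics/z14.png',cv2.resize(b,None,fx=5.6,fy=5.6,interpolation=2))
E
```

```text
t 12.88 pos [ 0.5202 -0.1755  0.0262] rpy deg [179.58  -0.75  75.26] F [ 1.46 16.01 16.15] M [ 2.6  -0.17 -0.22] w 0.187
loc [14.8 -1.  26.2]
Floc 15.847128941494232 2.7240756759584386 16.14578917476804 Mloc 0.5096541289787153 -2.556517803160512 -0.22324674070900308
under [0.01516815 0.02182101] left dx/dz [ 0.00550715 -0.08835498]
column lean 0.0 outer base x mm -129.8 1289
[[-0.0878, 0.1514], [-0.0847, 0.0219], [-0.0679, 0.0195], [-0.0508, 0.0208], [-0.0339, 0.022], [-0.0174, 0.0197], [-0.0009, 0.0209]]
[[-0.0862, 0.1814], [-0.089, 0.1559], [-0.0885, 0.1306], [-0.0879, 0.1047], [-0.0874, 0.0782], [-0.0869, 0.051], [-0.0863, 0.0232]]
```

View pics/z14.png

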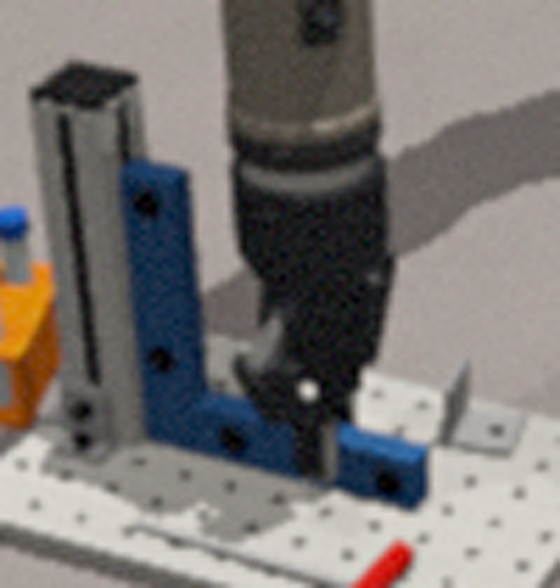

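The square is hard-stopped: pushing harder leaves x unchanged while the lean stays at 0.000. I'll check the lateral centring in one camera; the column's side face and the square's side face should differ by 11 mm.

Run:
```python
from sq import *
Cs=[];Ss=[]
for n in ['12','13','14']:
    f=np.load('scene%s.npz'%n);L,b=sqrep('scene',f)
    for lo,hi in [(.05,.08),(.08,.12),(.12,.165)]:
        m=b&(L[...,2]>lo)&(L[...,2]<hi)&(L[...,0]<-.05);s=np.median(L[m][:,1])
        hsv=cv2.cvtColor(f['p'],cv2.COLOR_RGB2HSV);nb=(hsv[...,1]<80)
        c=nb&(L[...,2]>lo)&(L[...,2]<hi)&(L[...,0]<-.095)&(L[...,0]>-.125)&(L[...,1]<-.01)&(L[...,1]>-.03);cc=np.median(L[c][:,1])
        print(n,lo,'sq',(s*1e3).round(2),m.sum(),'col',(cc*1e3).round(2),c.sum(),'diff',((s-cc)*1e3).round(2))
    m=b&(L[...,2]<.045)&(L[...,2]>.024);x=L[m][:,0];y=L[m][:,1];k=np.polyfit(x,y,1);print('leg yaw err deg',np.degrees(k[0]))
```

```text
12 0.05 sq -8.23 72 col -19.38 84 diff 11.14
12 0.08 sq -8.12 118 col -19.38 99 diff 11.26
12 0.12 sq -8.05 123 col -19.25 124 diff 11.2
leg yaw err deg 0.7033503114557934
13 0.05 sq -8.6 67 col -19.87 84 diff 11.26
13 0.08 sq -7.91 118 col -19.26 105 diff 11.35
13 0.12 sq -7.92 129 col -19.23 122 diff 11.31
leg yaw err deg 0.7621759503599919
14 0.05 sq -7.99 76 col -19.94 87 diff 11.95
14 0.08 sq -8.21 124 col -19.42 108 diff 11.2
14 0.12 sq -8.23 122 col -19.07 120 diff 10.84
leg yaw err deg 0.5129318680976163
```

It is centred to about 0.3 mm. I'll trim out the small sideways force and yaw windup, keep both presses and let it settle.

Emit:
apply_moves(
  moves=[
    {"linear": [0.0, -0.0008, 0.0004], "twist": 0.2},
    {"linear": [0.0, 0.0, 0.0], "twist": 0},
    {"linear": [0.0, 0.0, 0.0], "twist": 0},
    {"linear": [0.0, 0.0, 0.0], "twist": 0},
    {"linear": [0.0, 0.0, 0.0], "twist": 0},
    {"linear": [0.0, 0.0, 0.0], "twist": 0},
    {"linear": [0.0, 0.0, 0.0], "twist": 0},
    {"linear": [0.0, 0.0, 0.0], "twist": 0},
  ],
)

```text
time_s: 13.65
tool_pos: [0.5202, -0.1756, 0.0262]
tcp_rot: [3.133, -0.013, 1.311]
wrist_force: [3.2, 16.6, 17.1]
grip_width: 0.19
```

```bash
python3 st.py 15
```

```text
t 13.65 pos [ 0.5202 -0.1756  0.0262] rpy deg [179.49  -0.73  75.12] F [ 3.17 16.63 17.11] M [ 2.6  -0.26 -0.04] w 0.19
loc [14.8 -1.  26.2]
Floc 16.888598649785582 1.2320516504386874 17.1092047118596 Mloc 0.4239716607407423 -2.5796438603102567 -0.03849576024383995
under [0.01516815 0.02182101] left dx/dz [ 0.00506809 -0.08797163]
column lean 0.0001 outer base x mm -129.7 1287
```

View pics/st15.png

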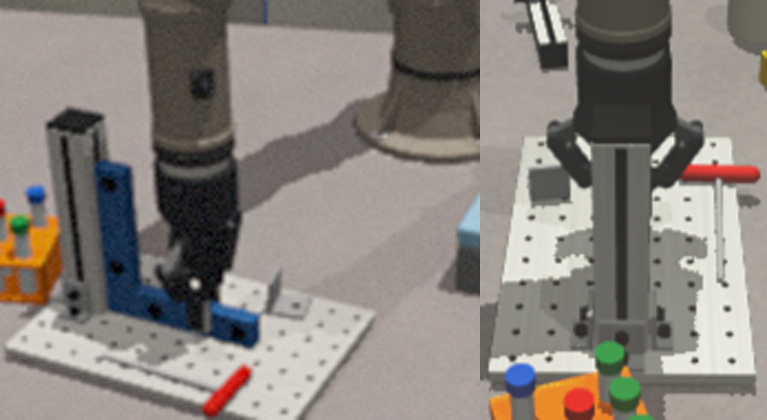

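The tool shows a 0.5° roll windup. I'll check whether the square itself tilts sideways by averaging depth over its side face and comparing that with the column's face.

```bash
cat > tl.py <<'E'
from sq import *
import sys
N=int(sys.argv[1])
D=[];
for i in range(N):
    p,d,c=cap('scene');D.append(np.where(d>0,d,np.nan))
d=np.nan_to_num(np.nanmedian(np.array(D),0));np.savez(sys.argv[2],p=p,d=d,**c)
f=np.load(sys.argv[2])
def fit(Q,nm):
    w=np.ones(len(Q),bool)
    for _ in range(8):
        A=np.c_[Q[w][:,0],Q[w][:,2],np.ones(w.sum())];k,*_=np.linalg.lstsq(A,Q[w][:,1],rcond=None)
        r=Q[:,1]-np.c_[Q[:,0],Q[:,2],np.ones(len(Q))]@k;w=abs(r)<.002
    s=r[w].std()/np.sqrt(w.sum())/Q[w].std(0)
    print(nm,w.sum(),len(Q),'dy/dx deg',np.degrees(k[0]).round(2),'dy/dz deg',np.degrees(k[1]).round(2),'+-',np.degrees(s[[0,2]]).round(2),'rms mm',(r[w].std()*1e3).round(2))
L,b=sqrep('scene',f)
e=cv2.erode(b.astype(np.uint8),np.ones((3,3)))>0
fit(L[e],'square');fit(L[e&(L[...,0]<-.05)],'upright')
hsv=cv2.cvtColor(f['p'],cv2.COLOR_RGB2HSV)
c=(hsv[...,1]<80)&(L[...,2]>.065)&(L[...,2]<.2)&(L[...,0]<-.093)&(L[...,0]>-.128)&(L[...,1]<-.014)&(L[...,1]>-.025)
c=cv2.erode(c.astype(np.uint8),np.ones((2,2)))>0
fit(L[c],'column')
E
python3 tl.py 10 tl1.npz; python3 -c "
from rel import *
rel(None)"
```

```text
square 368 409 dy/dx deg 0.19 dy/dz deg 0.48 +- [0.05 0.05] rms mm 0.71
upright 263 292 dy/dx deg 0.18 dy/dz deg 0.48 +- [0.33 0.06] rms mm 0.7
column 349 349 dy/dx deg 0.31 dy/dz deg 0.0 +- [0.22 0.05] rms mm 0.65
t 14.25 pos [ 0.5202 -0.1755  0.0261] rpy deg [179.49  -0.73  75.12] F [ 3.78 16.67 16.89] M [ 2.66 -0.28 -0.  ] w 0.188
```

The check shows that the square does tilt 0.48° sideways, matching the tool's roll, so its underside is not yet quite flat. I'll press down a little more and move the wrist to −y local to right it.

Emit:
apply_moves(
  moves=[
    {"linear": [0.0, 0.0, 0.0005], "twist": 0},
    {"linear": [0.0, 0.0005, 0.0005], "twist": 0},
    {"linear": [0.0, 0.0005, 0.0005], "twist": 0},
    {"linear": [0.0, 0.0005, 0.0], "twist": 0},
    {"linear": [0.0, 0.0005, 0.0], "twist": 0},
    {"linear": [0.0, 0.0, 0.0], "twist": 0},
    {"linear": [0.0, 0.0, 0.0], "twist": 0},
  ],
)

```text
time_s: 14.83
tool_pos: [0.5203, -0.1756, 0.0261]
tcp_rot: [3.137, -0.013, 1.311]
wrist_force: [-3.5, 18.1, 28.6]
grip_width: 0.189
```

```bash
python3 st.py 16
```

```text
t 14.83 pos [ 0.5203 -0.1756  0.0261] rpy deg [179.72  -0.75  75.12] F [-3.49 18.07 28.6 ] M [3.02 1.19 0.04] w 0.189
loc [14.8 -1.  26.1]
Floc 16.56242625586538 8.034284880112292 28.602373412573936 Mloc 1.9254943610795587 -2.6095218103163176 0.035000614907805774
under [0.01516815 0.02182101] left dx/dz [ 0.00087214 -0.08786089]
column lean 0.0006 outer base x mm -129.8 1278
```

Emit:
apply_moves(
  moves=[
    {"linear": [0.001, 0.0005, 0.0005], "twist": 0},
    {"linear": [0.001, 0.0005, 0.0], "twist": 0},
    {"linear": [0.0, 0.0005, 0.0], "twist": 0},
    {"linear": [0.0, 0.0, 0.0], "twist": 0},
    {"linear": [0.0, 0.0, 0.0], "twist": 0},
  ],
)

```text
time_s: 15.35
tool_pos: [0.5203, -0.1755, 0.026]
tcp_rot: [3.14, -0.011, 1.31]
wrist_force: [-8.1, 16.7, 35.4]
grip_width: 0.186
```

```bash
python3 st.py 17; python3 tl.py 8 tl2.npz
```

```text
t 15.35 pos [ 0.5203 -0.1755  0.026 ] rpy deg [179.88  -0.63  75.06] F [-8.14 16.66 35.43] M [2.77 2.06 0.11] w 0.186
loc [14.9 -1.  26. ]
Floc 14.000516454435306 12.161975494966613 35.433032215321674 Mloc 2.7050951682430022 -2.1399030193826216 0.11348379623691796
under [0.00650114 0.02122226] left dx/dz [-0.00248006 -0.08795448]
column lean 0.001 outer base x mm -129.9 1284
square 362 407 dy/dx deg 0.11 dy/dz deg 0.1 +- [0.05 0.05] rms mm 0.74
upright 262 294 dy/dx deg 0.87 dy/dz deg 0.07 +- [0.36 0.06] rms mm 0.75
column 350 351 dy/dx deg 0.09 dy/dz deg 0.0 +- [0.25 0.06] rms mm 0.73
```

Sideways tilt is now 0.1°. I'll restore the push against the column, ease the down-press slightly, and take a final check.

Emit:
apply_moves(
  moves=[
    {"linear": [-0.001, 0.0002, -0.0004], "twist": 0},
    {"linear": [-0.001, 0.0002, -0.0004], "twist": 0},
    {"linear": [-0.001, 0.0, 0.0], "twist": 0},
    {"linear": [0.0, 0.0, 0.0], "twist": 0},
    {"linear": [0.0, 0.0, 0.0], "twist": 0},
    {"linear": [0.0, 0.0, 0.0], "twist": 0},
    {"linear": [0.0, 0.0, 0.0], "twist": 0},
    {"linear": [0.0, 0.0, 0.0], "twist": 0},
  ],
)

```text
time_s: 16.52
tool_pos: [0.5203, -0.1755, 0.0261]
tcp_rot: [3.14, -0.015, 1.311]
wrist_force: [-5.8, 20.5, 31.1]
grip_width: 0.186
```

```bash
python3 st.py 18; python3 tl.py 8 tl3.npz
python3 - <<'E'
from sq import *
rel(None)
# averaged column lean & square front-face line
K=[]
for i in range(6):
    p,d,cc=cap('side');P=loc(pts(d,cc),PH['side'])
    m=(P[...,2]>.075)&(P[...,2]<.20)&(abs(P[...,1])<.016)&(P[...,0]<-.095)&(P[...,0]>-.14)
    k=np.polyfit(P[m][:,2],P[m][:,0],1);r=P[m][:,0]-np.polyval(k,P[m][:,2]);g=abs(r)<.003;K.append(np.polyfit(P[m][g][:,2],P[m][g][:,0],1)[0])
print('lean',np.mean(K).round(5),np.std(K).round(5))
rel(None)
E
```

```text
t 16.52 pos [ 0.5203 -0.1755  0.0261] rpy deg [179.94  -0.84  75.13] F [-5.8  20.46 31.1 ] M [ 3.34  1.57 -0.  ] w 0.186
loc [14.9 -1.1 26.1]
Floc 18.266595310751246 10.879908912615814 31.095463221338125 Mloc 2.378475349343738 -2.818975481865376 -0.0034141195076900777
under [0.00650114 0.02122226] left dx/dz [-0.0068528  -0.08728992]
column lean 0.0002 outer base x mm -129.8 1286
square 350 397 dy/dx deg 0.2 dy/dz deg 0.04 +- [0.06 0.06] rms mm 0.83
upright 256 291 dy/dx deg -0.07 dy/dz deg 0.06 +- [0.41 0.07] rms mm 0.85
column 340 345 dy/dx deg 0.0 dy/dz deg 0.1 +- [0.25 0.06] rms mm 0.73
t 17.02 pos [ 0.5203 -0.1756  0.026 ] rpy deg [179.94  -0.83  75.13] F [-6.23 20.   31.88] M [ 3.31  1.63 -0.03] w 0.188
lean 0.00022 0.00072
t 17.32 pos [ 0.5203 -0.1756  0.0261] rpy deg [179.94  -0.83  75.13] F [-5.88 20.06 31.12] M [ 3.34  1.58 -0.08] w 0.187
```

View pics/st18.png

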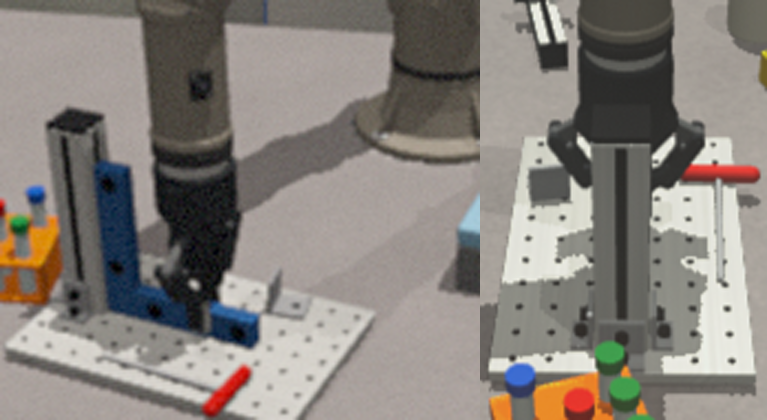

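The picture shows the square standing flush in the corner between plate and column, still gripped, with the hex key and bracket where they were. Lean is 0.0002 rad, sideways tilt about 0.05°, and the forces are steady over 0.8 s, so I'm handing in.

```bash
python3 -c "
from workcell import ctrl
print(ctrl.close_job())"
```

```text
the job is handed in; nothing more can be done
None
```

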